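Find an empty cell under the flaps and store the vase

ROBOT

A 6-joint arm with a two-finger parallel gripper is mounted at the origin on the work surface. World frame = base frame: x ahead of the robot, y to its left, z up, the work surface at z = 0. Lengths are in mm, angles in rad, forces in N, time in s.
With the tool pointing down it reaches from about 350 to 975 mm from the base axis. Payload 7.1 kg.
Tool frame: the origin (TCP) lies on the centre line of the jaws, within the pads' length; the fingertips stand 8 mm ahead of it and the grasp point (between the pads) lies 11 mm behind it; z points along the fingers, x is the direction in which the jaws open and shut, and the axes are right-handed (so a half turn about z gives the same grasp; the last joint's range is limited). The gripper opens to 88 mm and grips with 3 to 60 N. Pads are 20 mm wide; open, the fingers measure 115 mm over their backs; the gripper's body (75 mm by 178 mm) begins 61 mm behind the grasp point.
Start: joints at [1.268, 0.423, 1.63, -0, 1.089, -0.019], TCP at [174.972, 599.991, 230.675] pointing down, gripper open.
Joint ranges: [-3, 3], [-0.9, 2.11], [0.09, 2.58], [-1.31, 4.45], [0.11, 2.69], [-2.54, 2.54]. Speed limits (rad/s): [2.39, 2.39, 3.01, 3.14, 3.14, 3.14].

INTERFACE

Orientations are given as a rotation vector (axis times angle).
In Python, from workcell import ctrl gives the robot as it stands.
- The arm moves only by the shell command python3 -m handwheel 'ROWS'. ROWS is JSON, a list of rows, each a list of 3 entries, a list of its own where there are three numbers: the turn, a rotation vector about the tool's x, y, z in rad, then the shift along the tool's x, y, z in mm, then the opening, from 0 (shut) to 1 (fully open). In form: [[[ax, ay, az], [tx, ty, tz], jaw], ...]. A call has exactly 10 rows; each row shifts and turns the pose as measured when the row begins, along the tool's axes as they then stand; what a row does not reach is not made up. A row lasts 1/12 s, in which the tool goes at most 41.7 mm and 7.16 degrees, less where a joint would pass 70% of its speed; a pose out of reach is approached as far as the arm can. A call with a gripper value outside its range is refused whole. The fingers move at their own pace and stop on an object; the grip force is fixed at half the most. Time passes only in rows, so rows that do not move let the fingers close, or fill a call up. It gives the time, the measured TCP pose, the force and the opening at its end, in the units of the state.
- ctrl.get_obs(): the state, without advancing time (a new reading comes with each control period).
- ctrl.get_image(name): name is "side" or "top" or "wrist"; returns a dict with "pixels" (400x640x3 uint8, red, green, blue), "camera_matrix" (3x3 intrinsics, pixels), "rvec" (rotation vector, rad) and "tvec" (3), from world to camera coordinates, as OpenCV has them. Camera axes: x right, y down, z forward; pixel columns grow to the right and rows downward; lengths in mm; the calibration is good to about 2 mm. A picture is of the moment at which its call begins. There is no depth.
- ctrl.close_job(): hands the job in, once; it reports no verdict.
Trained networks look in a picture, given as the dict that the camera call returned (one of the last four; its "shot" number tells which), for a name from the list of things; names that differ only in an ending like _2 or _b are one class to them, and where a whole thing is asked for, a point or a joint stands for the part that bears it (a point fixed in the world has none). Each returns a list of dicts, best first, with "score" (0 to 1); they miss things now and then, are a little off and sometimes report something else, mostly with a low value. They report only what shows in the picture. A call takes as long as a camera call. They do not tell look-alikes from the thing itself.
- ctrl.look_for(picture, query): "position" ([x, y, z] in mm, in the coordinates of the camera as it stood for that picture, good to about 4 mm: the middle of the surface that is visible of it).
- ctrl.spot_point(picture, query): "position" ([x, y, z] in mm, in the coordinates of the camera as it stood for that picture, good to about 4 mm: a listed point, or the origin of a listed thing).
The state is a dict: "t": time; "qpos": joint angles; "qvel": joint speeds; "joint_torque": joint torques, N m; "ee_pos": TCP position; "orientation": TCP orientation; "ft_force": force on the tool from outside, world axes, zero at the start; "moment": the same for the moment, N m; "width": finger opening in mm.
Only numpy, scipy, OpenCV 4.12 (cv2) and the standard library are available. Lean on these libraries where they do the work, as an engineer would, in place of code of your own. Each camera call takes 0.05 s, during which the arm holds its last target.

TASK

Four of the six flap-covered cells of the ware crate already hold a vase: with the vase still lying on the board, feel down through the flaps with your fingertips, cell by cell, until you have found an empty one. Then stand the lying vase on its foot on the board or table and let go of it, take it again by the neck from above, and set it down gently, upright, on the floor of an empty cell. Leave the mould, rolling pin, mug and bowl where they are.

Things in the scene. Friction and masses are not known exactly. Their poses are not given: they have to be found in the camera images.
- crate: Plywood ware crate, 204 x 212 x 102 mm high, fixed to the table: 2 rows of 3 cells covered by flaps. Origin: centre of its underside; x runs from the near to the far row, y along a row from the right cell to the left, z up. Walls and floor are 8 mm thick. Each cell is 90 mm (crate x) by 60 mm (crate y) inside and 94 mm deep below the rim; pitch 98 x 68 mm.
- crate_flaps (a point): Centre of the crate's top, level with the rim. Each cell is closed level with the rim by two wooden leaves, each 87 x 28.5 x 3 mm, hinged on its long walls (along crate x) and meeting over its middle. Light springs hold them shut; pushed down near the middle they swing into the cell (1 to 3 N in all on what pushes through) and shut again by themselves above what is withdrawn or stands lower.
- crate_stored (a point): Centre of the crate, 26 mm below the rim: the height of the neck tops of the four vases, like vase, that stand upright within 4 mm of the middle of four of the six cells, unknown which. Fingers pushed through the leaves at the middle of a full cell stop on a hard neck at this height; the two empty cells (only a scrap of paper) let them go on as deep as the hand can reach.
- vase: The vase to store, pale stoneware, about 140 g: square body 42 x 42 mm, sides parallel to its x and y, on a foot 36 x 36 mm; shoulders from 41 mm up. Origin: centre of the foot's underside; z points from foot to mouth. At the start it lies on a flat side on the board, its z level and pointing to the left (world +y, up to 0.55 rad either way).
- vase_neck (a point): Centre of the top of the vase's round neck, 68 mm from the foot along the vase's z. The neck is 20 mm in diameter and straight from 48 to 68 mm above the foot.
- board: Fixed wooden ware board, 240 x 270 mm and 14 mm thick, bare but for the lying vase; origin: centre of its underside on the table, z up.
- cell0 (a point): Middle of the top of cell 0 (near row (towards the robot when the crate is square to it), right), on the meeting line of its leaves, level with the rim; axes as the crate's. The cell's floor lies 94 mm below.
- cell1 (a point): Middle of the top of cell 1 (near row, middle), on the meeting line of its leaves, level with the rim; axes as the crate's. The cell's floor lies 94 mm below.
- cell2 (a point): Middle of the top of cell 2 (near row, left), on the meeting line of its leaves, level with the rim; axes as the crate's. The cell's floor lies 94 mm below.
- cell3 (a point): Middle of the top of cell 3 (far row, right), on the meeting line of its leaves, level with the rim; axes as the crate's. The cell's floor lies 94 mm below.
- cell4 (a point): Middle of the top of cell 4 (far row, middle), on the meeting line of its leaves, level with the rim; axes as the crate's. The cell's floor lies 94 mm below.
- cell5 (a point): Middle of the top of cell 5 (far row, left), on the meeting line of its leaves, level with the rim; axes as the crate's. The cell's floor lies 94 mm below.
- mould: Bystander: white plaster hump mould, a dome 116 mm across and 58 mm high. Origin: centre of its underside.
- rolling_pin: Bystander: wooden rolling pin lying on the table, barrel 230 x 58 mm, 420 mm over its handles along its own x. Origin: under its middle.
- mug: Bystander: blue mug, 80 mm across, 92 mm high, handle towards its own +y. Origin: centre of its underside.
- bowl: Bystander: white plastic bowl, 130 mm across, 55 mm high. Origin: centre of its underside.
There are look-alikes about, which are no part of the job. What is shaped like the vase but purple, red or yellow is not meant.

How it is judged (in metres and radians):
On the way, in this order (a step that is already met when the one before it is completed fails the run):
1. fingertips well past neck height (about 33 mm or more below the rim) through the flaps of an empty cell while the vase still lies on the board (height (world z) of vase below 0.06 m and angle between vase's own z axis and vertical above 1.2 rad and ((x of the grasp point in the frame of cell0 between -0.035 and 0.035 m and y of the grasp point in the frame of cell0 between -0.022 and 0.022 m and z of the grasp point in the frame of cell0 below -0.014 m) or (x of the grasp point in the frame of cell1 between -0.035 and 0.035 m and y of the grasp point in the frame of cell1 between -0.022 and 0.022 m and z of the grasp point in the frame of cell1 below -0.014 m) or (x of the grasp point in the frame of cell2 between -0.035 and 0.035 m and y of the grasp point in the frame of cell2 between -0.022 and 0.022 m and z of the grasp point in the frame of cell2 below -0.014 m) or (x of the grasp point in the frame of cell3 between -0.035 and 0.035 m and y of the grasp point in the frame of cell3 between -0.022 and 0.022 m and z of the grasp point in the frame of cell3 below -0.014 m) or (x of the grasp point in the frame of cell4 between -0.035 and 0.035 m and y of the grasp point in the frame of cell4 between -0.022 and 0.022 m and z of the grasp point in the frame of cell4 below -0.014 m) or (x of the grasp point in the frame of cell5 between -0.035 and 0.035 m and y of the grasp point in the frame of cell5 between -0.022 and 0.022 m and z of the grasp point in the frame of cell5 below -0.014 m))).
2. the vase stands on its foot on the board or table, let go and still (angle between vase's own z axis and vertical below 0.12 rad and height (world z) of vase below 0.025 m and horizontal distance between vase and crate above 0.1 m and linear speed of vase below 0.03 m/s and contact force between vase and the fingers below 0.1 N), for 0.1 s.
At the end, for the whole second after the job is handed in: The vase stands upright (within 0.12 rad), released and at rest, with its foot on the floor of one of the crate's cells (within 4 mm in height; within 25 mm of the middle of the cell along crate x and 12 mm along crate y), and the bystanders are where they were (within 30 mm) (angle between vase's own z axis and vertical below 0.12 rad and linear speed of vase below 0.02 m/s and ((x of vase in the frame of cell0 between -0.025 and 0.025 m and y of vase in the frame of cell0 between -0.012 and 0.012 m and z of vase in the frame of cell0 below -0.09 m) or (x of vase in the frame of cell1 between -0.025 and 0.025 m and y of vase in the frame of cell1 between -0.012 and 0.012 m and z of vase in the frame of cell1 below -0.09 m) or (x of vase in the frame of cell2 between -0.025 and 0.025 m and y of vase in the frame of cell2 between -0.012 and 0.012 m and z of vase in the frame of cell2 below -0.09 m) or (x of vase in the frame of cell3 between -0.025 and 0.025 m and y of vase in the frame of cell3 between -0.012 and 0.012 m and z of vase in the frame of cell3 below -0.09 m) or (x of vase in the frame of cell4 between -0.025 and 0.025 m and y of vase in the frame of cell4 between -0.012 and 0.012 m and z of vase in the frame of cell4 below -0.09 m) or (x of vase in the frame of cell5 between -0.025 and 0.025 m and y of vase in the frame of cell5 between -0.012 and 0.012 m and z of vase in the frame of cell5 below -0.09 m))); the robot touches nothing.
It fails at once if the mould is pushed away (more than 30 mm) (distance of mould from where it was at the start of the episode above 0.03 m).
It fails at once if the rolling pin is pushed away (more than 30 mm) (distance of rolling_pin from where it was at the start of the episode above 0.03 m).
It fails at once if the mug is pushed away (more than 30 mm) (distance of mug from where it was at the start of the episode above 0.03 m).
It fails at once if the bowl is pushed away (more than 30 mm) (distance of bowl from where it was at the start of the episode above 0.03 m).
It fails at once if the vase is dropped into a cell (falls to the floor at more than 0.6 m/s) (linear speed of vase above 0.6 m/s and horizontal distance between vase and crate below 0.14 m and z of vase in the frame of crate below 0.06 m).
It also fails if it takes over 70 s, if anything falls off the work surface, if the arm or the gripper's body presses on something with over 40 N, if the wrist force passes 120 N, or if a joint passes its speed limit or range.

## Working session

There is one attempt and no reset: what is moved stays moved. The work goes in short steps, Python scripts to look and compute and a shell command to move; the robot and the scene stay as the last step left them, time stands still between calls to the robot, and variables do not carry over. Pictures are saved under pics/ and viewed, and the job is handed in when it is done.

```bash
mkdir -p pics; ls
cat > h.py <<'E'
import numpy as np, cv2
from scipy.spatial.transform import Rotation as R
from workcell import ctrl
def snap(n,fn=None):
    p=ctrl.get_image(n)
    if fn: cv2.imwrite('pics/'+fn,cv2.cvtColor(p['pixels'],cv2.COLOR_RGB2BGR))
    return p
def c2w(p,x):
    Rm=cv2.Rodrigues(np.array(p['rvec'],float))[0]; return Rm.T@(np.array(x,float)-np.array(p['tvec'],float).ravel())
def proj(p,X):
    return cv2.projectPoints(np.array(X,float).reshape(-1,3),np.array(p['rvec'],float),np.array(p['tvec'],float),np.array(p['camera_matrix'],float),None)[0].reshape(-1,2)
def ray(p,uv,z):
    K=np.array(p['camera_matrix']);Rm=cv2.Rodrigues(np.array(p['rvec'],float))[0];t=np.array(p['tvec'],float).ravel()
    o=-Rm.T@t; d=Rm.T@np.linalg.solve(K,[uv[0],uv[1],1.]); return o+d*(z-o[2])/d[2]
def spot(p,q,f='spot_point'):
    for r in getattr(ctrl,f)(p,q)[:3]:
        w=c2w(p,r['position']); print(f,q,round(r['score'],2),w.round(1),proj(p,w).round(0).ravel())
E
python3 - <<'E'
from h import *
t=snap('top','top0.png');s=snap('side','side0.png');w=snap('wrist','wrist0.png')
for q in ['crate','crate_flaps','cell0','cell2','cell3','cell5']: spot(t,q)
for q in ['vase','vase_neck','mould','board']: spot(t,q)
spot(t,'vase','look_for')
o=ctrl.get_obs();print(o)
E
```

```text
pics
spot_point crate 0.92 [574.8 142.7   3.8] [270. 186.]
spot_point crate 0.62 [622.6 147.8 100.2] [264. 164.]
spot_point crate_flaps 0.74 [574.3 144.  103.8] [265. 181.]
spot_point cell0 0.9 [622.1 213.5 102.3] [241. 163.]
spot_point cell0 0.8 [625.4  78.5 101.2] [289. 163.]
spot_point cell0 0.75 [528.6  73.5 101.5] [290. 198.]
spot_point cell2 0.9 [622.1 213.5 102.3] [241. 163.]
spot_point cell2 0.8 [625.4  78.5 101.2] [289. 163.]
spot_point cell2 0.75 [528.6  73.5 101.5] [290. 198.]
spot_point cell3 0.9 [622.1 213.5 102.3] [241. 163.]
spot_point cell3 0.8 [625.4  78.5 101.2] [289. 163.]
spot_point cell3 0.75 [528.6  73.5 101.5] [290. 198.]
spot_point cell5 0.9 [622.1 213.5 102.3] [241. 163.]
spot_point cell5 0.8 [625.4  78.5 101.2] [289. 163.]
spot_point cell5 0.75 [528.6  73.5 101.5] [290. 198.]
spot_point vase 0.88 [ 335.8 -469.7   20.2] [482. 275.]
spot_point vase 0.83 [ 314.4 -385.2   18.2] [451. 281.]
spot_point vase 0.75 [ 345.1 -224.2   24.2] [395. 269.]
spot_point vase_neck 0.84 [ 289.7 -321.9   18.1] [429. 290.]
spot_point vase_neck 0.8 [ 501.3 -240.4   38.1] [402. 214.
[... 308 characters left out ...]
8   40.5] [400. 278.]
{'t': 0.7, 'qpos': array([ 1.26800038e+00,  4.23080886e-01,  1.62989296e+00,  4.16912010e-06,
        1.08856742e+00, -1.89855699e-02]), 'qvel': array([-4.20277958e-05, -5.83431124e-04,  5.21847040e-04, -5.58255954e-05,
       -6.79689444e-04, -1.73780632e-03]), 'joint_torque': array([-1.19389908e-03, -5.44410717e+01, -2.73995858e+01,  6.43724715e-02,
        1.67176413e-02, -9.96613778e-06]), 'ee_pos': array([174.97517736, 600.00667176, 230.68977626]), 'orientation': array([-2.51326484e+00, -1.88491290e+00, -6.20879561e-05]), 'ft_force': array([ 0.29658271, -0.41804654,  0.68906488]), 'moment': array([ 0.02467819, -0.00618962, -0.06582526]), 'width': 87.89013676682171}
```

View pics/top0.png

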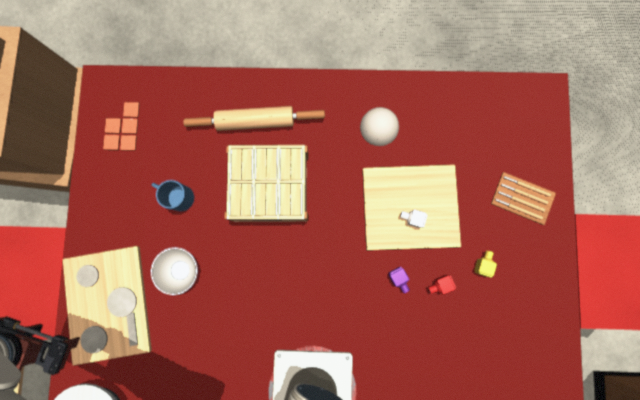

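View pics/side0.png

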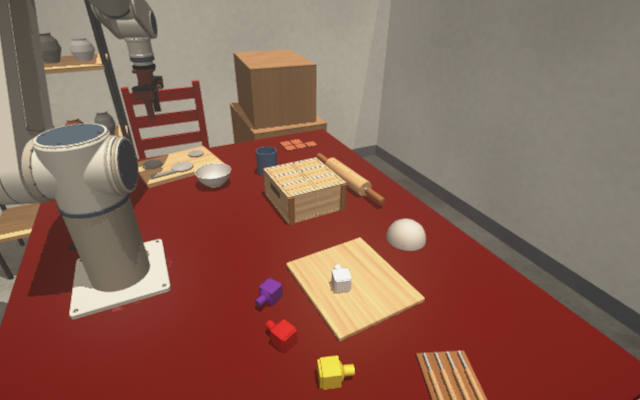

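Run:
```python
import cv2
a=cv2.imread('pics/top0.png')
c=cv2.resize(a[150:300,340:540],None,fx=3.8,fy=3.8,interpolation=cv2.INTER_CUBIC); cv2.imwrite('pics/crop_v.png',c)
c=cv2.resize(a[130:230,210:330],None,fx=6,fy=6,interpolation=cv2.INTER_CUBIC); cv2.imwrite('pics/crop_c.png',c)
```

```text
(no output)
```

View pics/crop_v.png

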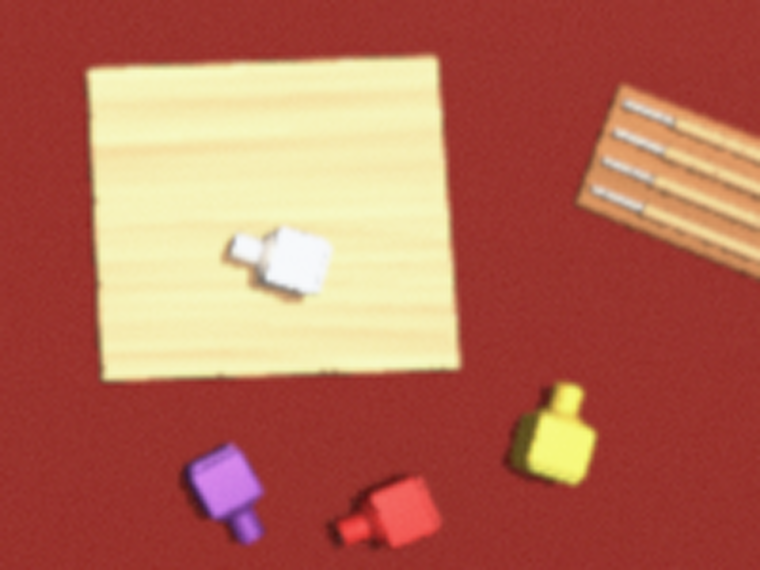

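View pics/crop_c.png

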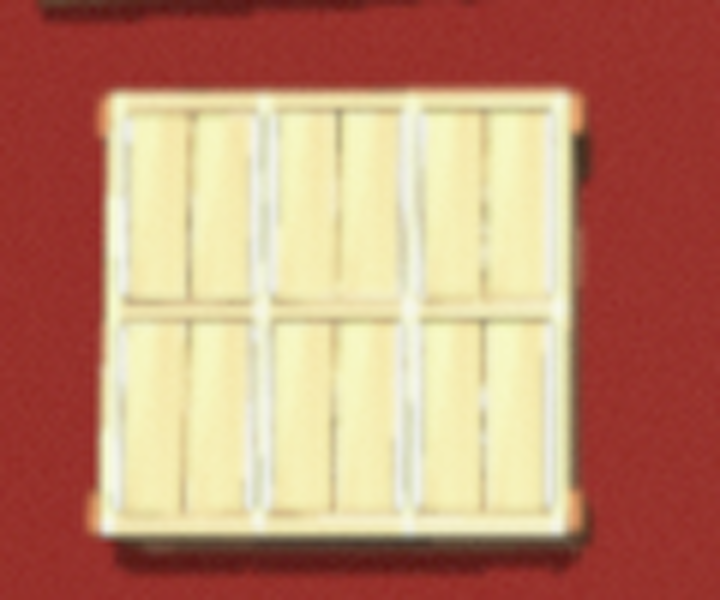

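Run:
```python
from h import *
t=snap('top')
pts={5:(188,204),4:(338,204),3:(485,204),2:(184,415),1:(334,415),0:(483,415)}
loc={};W={}
for k,(u,v) in pts.items():
    W[k]=ray(t,((u+.5)/6-.5+210,(v+.5)/6-.5+130),102)[:2]
    loc[k]=np.array([(-49,49)[k//3],((k%3)-1)*68.])
for u,v in [(108,93),(574,93),(100,535),(574,532)]: print(ray(t,((u+.5)/6-.5+210,(v+.5)/6-.5+130),102).round(1))
A=np.array([loc[k] for k in W]);B=np.array([W[k] for k in W])
a=A-A.mean(0);b=B-B.mean(0)
th=np.arctan2((a[:,0]*b[:,1]-a[:,1]*b[:,0]).sum(),(a*b).sum())
c=B.mean(0);Rm=np.array([[np.cos(th),-np.sin(th)],[np.sin(th),np.cos(th)]])
print('center',c,'th',th);
for k in W: print(k,W[k].round(1),(c+Rm@loc[k]).round(1))
```

```text
[673.  252.6 102. ]
[678.1  36.7 102. ]
[468.1 244.7 102. ]
[475.5  29.9 102. ]
center [574.49499083 142.52794412] th 0.027255034092607357
5 [621.6 212.7] [621.6 211.8]
4 [623.3 143.4] [623.5 143.9]
3 [625.   75.8] [625.3  75.9]
2 [523.9 209.4] [523.7 209.2]
1 [525.7 140.9] [525.5 141.2]
0 [527.5  73. ] [527.4  73.2]
```

The white vase lies on the board at (415,218), with its neck to the left. The only other vase shapes are purple (400,278), red (445,286) and yellow (487,265), so I choose the white one, and the close crop confirms it. The crate fits at centre (574.5, 142.7) with yaw 0.027, and the networks agree. Next I move over cell 2 with the fingers shut.

```bash
cat >> h.py <<'E'
def plan(pos,Rt=None,N=10,jaw=0,rows=True):
    o=ctrl.get_obs();p=np.array(o['ee_pos']);R0=R.from_rotvec(o['orientation'])
    Rt=R0 if Rt is None else Rt
    d=np.array(pos,float)-p;rv=(R0.inv()*Rt).as_rotvec()
    print('from',p.round(1),'dist',np.linalg.norm(d).round(1),'rotvec tool',rv.round(3),'per row mm',(np.linalg.norm(d)/N).round(1),'deg',np.degrees(np.linalg.norm(rv)/N).round(2),'tool shift total',R0.inv().apply(d).round(1))
    if rows:
        out=[]
        for i in range(N):
            Ri=R0*R.from_rotvec(rv*i/N); s=Ri.inv().apply(d/N)
            out.append([[float(x) for x in (rv/N).round(4)],[float(x) for x in s.round(1)],jaw])
        print(str(out).replace(' ',''))
def down(yaw): # tool x at yaw, z down
    return R.from_matrix(np.array([[np.cos(yaw),np.sin(yaw),0],[np.sin(yaw),-np.cos(yaw),0],[0,0,-1.]]).reshape(3,3))
C=np.array([574.6,142.7]);TH=0.027
def cell(k):
    l=np.array([(-49,49)[k//3],((k%3)-1)*68.]);c,s=np.cos(TH),np.sin(TH)
    return C+np.array([[c,-s],[s,c]])@l
E
python3 - <<'E'
from h import *
print(down(1.287).as_rotvec())
plan([*cell(2),140],down(.027),14)
E
```

```text
[2.51327621 1.88495281 0.        ]
from [175.  600.  230.7] dist 531.5 rotvec tool [-0.   -0.    1.26] per row mm 38.0 deg 5.16 tool shift total [-277.4  444.2   90.7]
[[[-0.0,-0.0,0.09],[-19.8,31.7,6.5],0],[[-0.0,-0.0,0.09],[-16.9,33.4,6.5],0],[[-0.0,-0.0,0.09],[-13.8,34.8,6.5],0],[[-0.0,-0.0,0.09],[-10.6,35.9,6.5],0],[[-0.0,-0.0,0.09],[-7.4,36.7,6.5],0],[[-0.0,-0.0,0.09],[-4.0,37.2,6.5],0],[[-0.0,-0.0,0.09],[-0.7,37.4,6.5],0],[[-0.0,-0.0,0.09],[2.7,37.3,6.5],0],[[-0.0,-0.0,0.09],[6.0,36.9,6.5],0],[[-0.0,-0.0,0.09],[9.3,36.2,6.5],0],[[-0.0,-0.0,0.09],[12.5,35.2,6.5],0],[[-0.0,-0.0,0.09],[15.7,34.0,6.5],0],[[-0.0,-0.0,0.09],[18.6,32.4,6.5],0],[[-0.0,-0.0,0.09],[21.5,30.6,6.5],0]]
```

```bash
python3 -m handwheel '[[[0,0,0.09],[-20,32,2],0],[[0,0,0.09],[-17,33,2],0],[[0,0,0.09],[-14,35,2],0],[[0,0,0.09],[-11,36,2],0],[[0,0,0.09],[-7,37,4],0],[[0,0,0.09],[-4,37,6],0],[[0,0,0.09],[-1,37,6],0],[[0,0,0.09],[3,37,6],0],[[0,0,0.09],[6,37,6],0],[[0,0,0.09],[9,36,6],0]]'
python3 - <<'E'
from h import *
plan([*cell(2),140],down(.027),7)
E
```

```text
t: 1.58
ee_pos: [426.1, 314.0, 188.9]
orientation: [-3.083, -0.559, -0.01]
ft_force: [1.2, 0.7, -0.1]
width: 24.9
from [426.1 314.  188.9] dist 151.3 rotvec tool [-0.008 -0.006  0.332] per row mm 21.6 deg 2.72 tool shift total [ 54.4 132.6  48.4]
[[[-0.0012,-0.0009,0.0474],[7.8,18.9,6.9],0],[[-0.0012,-0.0009,0.0474],[8.7,18.5,6.9],0],[[-0.0012,-0.0009,0.0474],[9.5,18.1,6.9],0],[[-0.0012,-0.0009,0.0474],[10.4,17.6,7.0],0],[[-0.0012,-0.0009,0.0474],[11.2,17.1,7.0],0],[[-0.0012,-0.0009,0.0474],[12.0,16.6,7.0],0],[[-0.0012,-0.0009,0.0474],[12.8,16.0,7.0],0]]
```

```bash
python3 -m handwheel '[[[0,0,0.047],[8,19,5],0],[[0,0,0.047],[9,18.5,7],0],[[0,0,0.047],[9.5,18,7],0],[[0,0,0.047],[10.5,17.5,7],0],[[0,0,0.047],[11,17,7],0],[[0,0,0.047],[12,16.5,7],0],[[0,0,0.047],[12.5,16,5],0],[[0,0,0],[0,0,0],0],[[0,0,0],[0,0,0],0],[[0,0,0],[0,0,0],0]]'
python3 - <<'E'
from h import *
plan([*cell(2),126],down(.027),5)
print(ctrl.get_obs()['qpos'].round(3))
E
```

```text
t: 2.42
ee_pos: [532.1, 196.6, 141.6]
orientation: [-3.132, 0.002, -0.012]
ft_force: [0.0, -0.4, -0.0]
width: 0.3
from [532.1 196.6 141.6] dist 21.8 rotvec tool [-0.01  -0.008 -0.028] per row mm 4.4 deg 0.35 tool shift total [ -8.5 -12.6  15.6]
[[[-0.002,-0.0015,-0.0057],[-1.7,-2.5,3.1],0],[[-0.002,-0.0015,-0.0057],[-1.7,-2.5,3.1],0],[[-0.002,-0.0015,-0.0057],[-1.7,-2.5,3.1],0],[[-0.002,-0.0015,-0.0057],[-1.6,-2.6,3.1],0],[[-0.002,-0.0015,-0.0057],[-1.6,-2.6,3.1],0]]
[0.329 0.454 1.827 0.009 0.85  0.324]
```

```bash
python3 -m handwheel '[[[-0.004,-0.003,-0.01],[-3,-4.5,5],0],[[-0.004,-0.003,-0.01],[-3,-4,5],0],[[-0.002,-0.002,-0.008],[-2.5,-4,5],0],[[0,0,0],[0,0,9],0],[[0,0,0],[0,0,9],0],[[0,0,0],[0,0,9],0],[[0,0,0],[0,0,7],0],[[0,0,0],[0,0,5],0],[[0,0,0],[0,0,5],0],[[0,0,0],[0,0,4],0]]'
python3 - <<'E'
from h import *
plan([*cell(2),70],down(.027),5,rows=False)
E
```

```text
t: 3.25
ee_pos: [520.5, 214.5, 73.5]
orientation: [3.141, 0.06, 0.0]
ft_force: [-0.7, -0.5, -0.1]
width: 0.8
from [520.5 214.5  73.5] dist 7.0 rotvec tool [ 0.    -0.     0.011] per row mm 1.4 deg 0.13 tool shift total [3.1 5.3 3.5]
```

```bash
python3 -m handwheel '[[[0,0,0],[1,1.5,1],0],[[0,0,0],[1,1.5,1],0],[[0,0,0],[0.5,1,3],0],[[0,0,0],[0,0,4],0],[[0,0,0],[0,0,4],0],[[0,0,0],[0,0,2],0],[[0,0,0],[0,0,0],0],[[0,0,0],[0,0,0],0],[[0,0,0],[0,0,0],0],[[0,0,0],[0,0,0],0]]'
python3 - <<'E'
from h import *
plan([*cell(2),60],down(.027),5,rows=False)
t=snap('top','top1.png')['pixels'];s=snap('side','side1.png')['pixels']
cv2.imwrite('pics/c1.png',cv2.cvtColor(np.vstack([cv2.resize(t[110:240,190:340],(690,598))[:300],cv2.resize(s[120:230,220:400],(690,300))]),cv2.COLOR_RGB2BGR))
E
```

```text
t: 4.08
ee_pos: [522.0, 209.9, 55.3]
orientation: [3.141, 0.056, -0.006]
ft_force: [-0.0, -0.2, -1.3]
width: 0.3
from [522.  209.9  55.3] dist 5.1 rotvec tool [0.    0.004 0.009] per row mm 1.0 deg 0.11 tool shift total [ 1.7  0.6 -4.7]
```

View pics/side1.png

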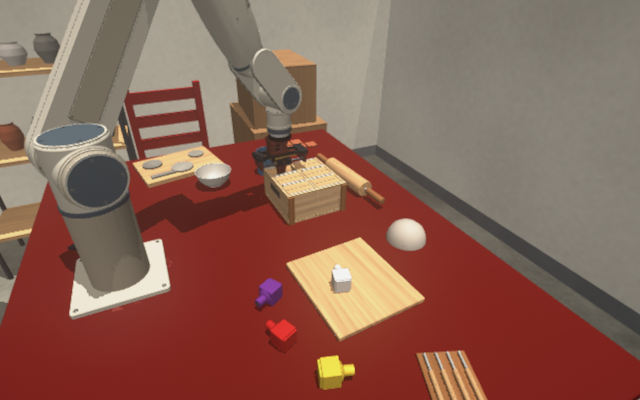

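View pics/top1.png

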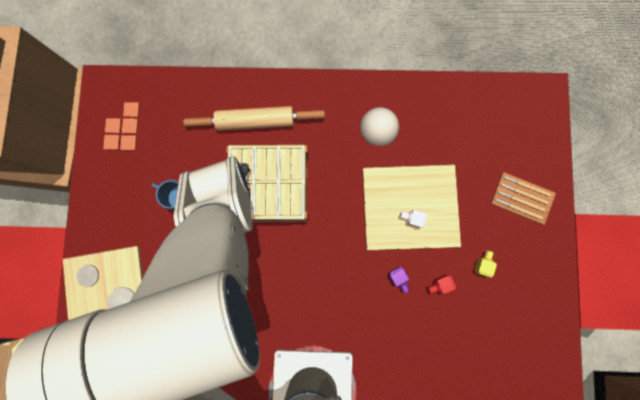

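Cell 2 is empty: the tips went 55 mm below the rim with only about 1 N on the hand. Now I lift out and move over the vase.

```bash
python3 -m handwheel '[[[0,0,0],[0,0,-10],0],[[0,0,0],[0,0,-20],0],[[0,0,0],[0,0,-25],0],[[0,0,0],[0,0,-25],0],[[0,0,0],[0,0,-25],0],[[0,0,0],[0,0,-25],0],[[0,0,0],[0,0,-20],0.3],[[0,0,0],[0,20,-10],1],[[0,0,0],[0,35,0],1],[[0,0,0],[0,40,0],1]]'
python3 - <<'E'
from h import *
t=snap('top')
spot(t,'vase');spot(t,'vase_neck');spot(t,'vase','look_for')
for uv in [(402.8,215),(415,218)]: print(ray(t,uv,35))
plan([430,-265,240],down(-.25),12)
E
```

```text
t: 5.02
ee_pos: [526.6, 128.2, 224.6]
orientation: [-3.123, -0.064, -0.008]
ft_force: [0.9, 0.4, -0.7]
width: 23.7
spot_point vase 0.92 [ 314.5 -382.7   19.6] [451. 281.]
spot_point vase 0.84 [ 483.2 -307.7   35.8] [425. 221.]
spot_point vase 0.68 [ 345.7 -226.    20.9] [395. 269.]
spot_point vase_neck 0.85 [ 400.4 -491.8   22.2] [489. 252.]
spot_point vase_neck 0.74 [ 286.5 -253.5   21.7] [405. 290.]
spot_point vase_neck 0.57 [ 497.4 -239.4   36. ] [401. 215.]
look_for vase 0.91 [ 489.1 -278.5   56.6] [416. 218.]
look_for vase 0.88 [ 321.6 -237.7   44.3] [401. 278.]
look_for vase 0.76 [ 360.1 -475.    39.3] [486. 266.]
[ 497.48679677 -244.4101493    35.        ]
[ 489.87223369 -279.01486944   35.        ]
from [526.2 127.2 223.4] dist 404.2 rotvec tool [-0.018 -0.001  0.286] per row mm 33.7 deg 1.37 tool shift total [-110.1  388.2  -24. ]
[[[-0.0015,-0.0,0.0238],[-9.2,32.3,-2.0],0],[[-0.0015,-0.0,0.0238],[-8.4,32.6,-1.9],0],[[-0.0015,-0.0,0.0238],[-7.6,32.8,-1.9],0],[[-0.0015,-0.0,0.0238],[-6.8,32.9,-1.8],0],[[-0.0015,-0.0,0.0238],[-6.1,33.1,-1.8],0],[[-0.0015,-0.0,0.0238],[-5.3,33.2,-1.7],0],[[-0.0015,-0.0,0.0238],[-4.5,33.3,-1.7],0],[[-0.0015,-0.0,0.0238],[-3.7,33.4,-1.6],0],[[-0.0015,-0.0,0.0238],[-2.9,33.5,-1.6],0],[[-0.0015,-0.0,0.0238],[-2.1,33.6,-1.5],0],[[-0.0015,-0.0,0.0238],[-1.3,33.6,-1.5],0],[[-0.0015,-0.0,0.0238],[-0.5,33.6,-1.4],0]]
```

```bash
python3 -m handwheel '[[[0,0,0.023],[-8,33,0],1],[[0,0,0.023],[-7,33,0],1],[[0,0,0.023],[-6,33,0],1],[[0,0,0.023],[-5,33,0],1],[[0,0,0.023],[-4,33,0],1],[[0,0,0.023],[-3,33,0],1],[[0,0,0.023],[-2,33,0],1],[[0,0,0.023],[-1,33,0],1],[[0,0,0.023],[0,33,0],1],[[0,0,0.023],[0,33,0],1]]'
python3 -m handwheel '[[[0,0,0],[0,18,0],1],[[0,0,0],[0,12,0],1],[[0,0,0],[0,0,0],1],[[0,0,0],[0,0,0],1],[[0,0,0],[0,0,0],1],[[0,0,0],[0,0,0],1],[[0,0,0],[0,0,0],1],[[0,0,0],[0,0,0],1],[[0,0,0],[0,0,0],1],[[0,0,0],[0,0,0],1]]'
python3 - <<'E'
from h import *
t=snap('wrist','w2.png')
spot(t,'vase');spot(t,'vase_neck');spot(t,'vase','look_for')
print(c2w(t,[0,0,0]))
print(ctrl.get_obs()['qpos'].round(3))
E
```

```text
t: 6.05
ee_pos: [471.4, -196.3, 216.9]
orientation: [-3.106, 0.283, -0.004]
ft_force: [1.1, -0.7, 0.3]
width: 88.0
t: 6.88
ee_pos: [468.7, -222.7, 215.8]
orientation: [-3.105, 0.276, -0.003]
ft_force: [0.6, -0.4, -0.2]
width: 87.8
spot_point vase 0.96 [ 342.5 -224.2   17.5] [202. 205.]
spot_point vase 0.89 [ 333.1 -475.2   19.4] [246. 392.]
spot_point vase 0.61 [ 482.3 -305.3   33.6] [341. 258.]
spot_point vase_neck 0.73 [ 402.  -492.    18.9] [301. 395.]
spot_point vase_neck 0.62 [ 282.6 -265.    19.4] [159. 249.]
spot_point vase_neck 0.61 [ 498.5 -245.1   36.9] [348. 203.]
look_for vase 0.86 [ 492.5 -270.7   54.3] [347. 233.]
look_for vase 0.85 [ 331.7 -230.6   38.7] [187. 218.]
look_for vase 0.78 [ 363.6 -465.9   27.6] [267. 388.]
[ 481.44690461 -149.16836186  370.80414896]
[-0.481  0.291  1.871  0.028  0.988 -0.318]
```

View pics/w2.png

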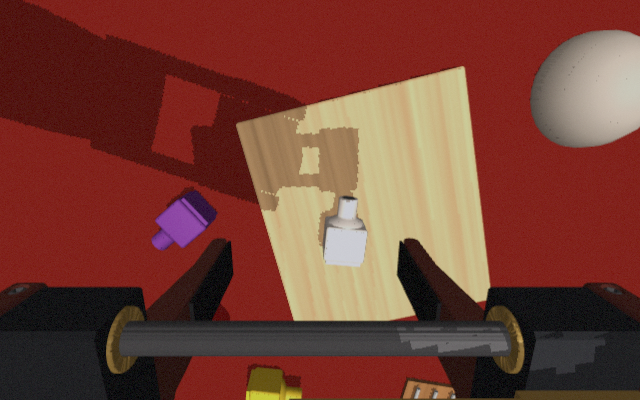

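Run:
```python
import cv2
a=cv2.imread('pics/w2.png')
cv2.imwrite('pics/w2c.png',cv2.resize(a[185:280,300:390],None,fx=6,fy=6,interpolation=cv2.INTER_CUBIC))
```

```text
(no output)
```

View pics/w2c.png

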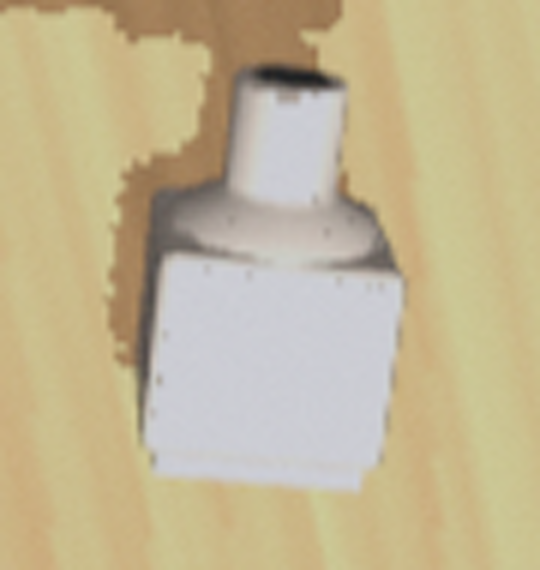

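Run:
```python
from h import *
t=ctrl.get_image('wrist')
f=lambda u,v,z: ray(t,((u+.5)/6-.5+300,(v+.5)/6-.5+185),z)
P=[f(u,v,56) for u,v in [(163,254),(402,273),(382,465),(150,448)]]
for p in P: print(p.round(1))
print(np.linalg.norm(P[0]-P[1]),np.linalg.norm(P[2]-P[3]))
d=P[1]-P[0];print('perp yaw',np.arctan2(d[1],d[0])); e=P[0]-P[3]+P[1]-P[2];print('axis yaw',np.arctan2(e[1],e[0]))
print('shoulder mid',(P[0]+P[1])/2,'neck base',f(278,200,45),'neck top',f(295,76,35),)
```

```text
[ 473.4 -260.4   56. ]
[ 511.8 -270.7   56. ]
[ 503.7 -304.4   56. ]
[ 465.4 -294.3   56. ]
39.7641954209861 39.63153541029678
perp yaw -0.2623630952084646
axis yaw 1.3363521823023499
shoulder mid [ 492.63350938 -265.54459951   56.        ] neck base [ 493.99596384 -258.17488816   45.        ] neck top [ 500.700867   -239.90330513   35.        ]
```

Run:
```python
from h import *
from scipy.optimize import least_squares
o=ctrl.get_obs();q=o['qpos'];print(q.round(4),o['ee_pos'].round(1))
def Ro(q,s4): return R.from_euler('ZYZYZ',[q[0],q[1]+q[2],s4*q[3],q[4],q[5]+np.pi])
for s in (1,-1): print(s,(Ro(q,s).inv()*R.from_rotvec(o['orientation'])).as_rotvec())
D=[([1.268,.42308,1.62989],[174.975,600.007,230.69]),([.329,.454,1.827],[532.1,196.6,141.6]),(q[:3],o['ee_pos'])]
def f(p):
    out=[]
    for j,x in D:
        r=np.hypot(x[0],x[1]);out+=[p[0]+p[1]*np.sin(j[1])+p[2]*np.sin(j[1]+j[2])-r,p[3]+p[1]*np.cos(j[1])+p[2]*np.cos(j[1]+j[2])-x[2]]
    return np.array(out)
s=least_squares(f,[0,400,400,100]);print(s.x,s.fun)
```

```text
[-0.4812  0.291   1.8707  0.028   0.9879 -0.3183] [ 468.5 -223.3  215.8]Traceback (most recent call last):
  File "<stdin>", line 5, in <module>
  File "<stdin>", line 4, in Ro
  File "scipy/spatial/transform/_rotation.pyx", line 1413, in scipy.spatial.transform._rotation.Rotation.from_euler
ValueError: Expected axis specification to be a non-empty string of upto 3 characters, got ZYZYZ
```

```bash
cat > kin.py <<'E'
from h import *
def Ro(q,s4): return R.from_euler('ZYZ',[q[0],q[1]+q[2],s4*q[3]])*R.from_euler('YZ',[q[4],q[5]+np.pi])
E
python3 - <<'E'
from kin import *
from scipy.optimize import least_squares
o=ctrl.get_obs();q=o['qpos']
for s in (1,-1): print(s,(Ro(q,s).inv()*R.from_rotvec(o['orientation'])).as_rotvec())
D=[([1.268,.42308,1.62989],[174.975,600.007,230.69]),([.329,.454,1.827],[532.1,196.6,141.6]),(q[:3],o['ee_pos'])]
def f(p):
    out=[]
    for j,x in D:
        r=np.hypot(x[0],x[1]);out+=[p[0]+p[1]*np.sin(j[1])+p[2]*np.sin(j[1]+j[2])-r,p[3]+p[1]*np.cos(j[1])+p[2]*np.cos(j[1]+j[2])-x[2]]
    return np.array(out)
s=least_squares(f,[0,400,400,100]);print(s.x,s.fun)
E
```

```text
1 [2.89807241e-16 1.93638508e-16 1.64093999e-16]
-1 [0.04440134 0.01463249 0.0308231 ]
[-39.21073303 568.67306633 478.00483618 -62.23095811] [-7.22282082  3.95770186  5.36759098 -4.41797006  1.85522984  0.46026821]
```

Run:
```python
from h import *
plan([497,-248.5,85],down(-.25),8,1)
```

```text
from [ 468.5 -223.3  215.8] dist 136.2 rotvec tool [-0.025  0.001  0.072] per row mm 17.0 deg 0.54 tool shift total [ 32.5  23.  130.2]
[[[-0.0031,0.0002,0.009],[4.1,2.9,16.3],1],[[-0.0031,0.0002,0.009],[4.1,2.8,16.3],1],[[-0.0031,0.0002,0.009],[4.1,2.7,16.3],1],[[-0.0031,0.0002,0.009],[4.1,2.6,16.3],1],[[-0.0031,0.0002,0.009],[4.2,2.5,16.3],1],[[-0.0031,0.0002,0.009],[4.2,2.4,16.3],1],[[-0.0031,0.0002,0.009],[4.2,2.4,16.3],1],[[-0.0031,0.0002,0.009],[4.2,2.3,16.3],1]]
```

```bash
python3 -m handwheel '[[[-0.003,0,0.009],[4.1,2.8,16],1],[[-0.003,0,0.009],[4.1,2.8,16],1],[[-0.003,0,0.009],[4.1,2.7,16],1],[[-0.003,0,0.009],[4.1,2.6,16],1],[[-0.003,0,0.009],[4.1,2.5,16],1],[[-0.003,0,0.009],[4.1,2.4,16],1],[[-0.003,0,0.009],[4.1,2.4,12],1],[[-0.003,0,0.009],[4.1,2.3,8],1],[[0,0,0],[0,0,0],1],[[0,0,0],[0,0,0],1]]'
python3 - <<'E'
from kin import *
o=ctrl.get_obs();print(o['qpos'].round(5).tolist(),o['ee_pos'].round(2).tolist())
plan([497,-248.5,30],down(-.25),8,1,rows=False)
snap('wrist','w3.png')
E
```

```text
t: 7.97
ee_pos: [499.3, -251.9, 96.0]
orientation: [3.114, -0.401, 0.004]
ft_force: [0.0, 0.6, 0.3]
width: 88.1
[-0.48807, 0.51818, 1.8601, -0.00115, 0.75996, -0.2309] [499.33, -251.89, 95.99]
from [ 499.3 -251.9   96. ] dist 66.1 rotvec tool [ 0.002 -0.003 -0.006] per row mm 8.3 deg 0.05 tool shift total [-3.3 -2.8 66. ]
```

View pics/w3.png

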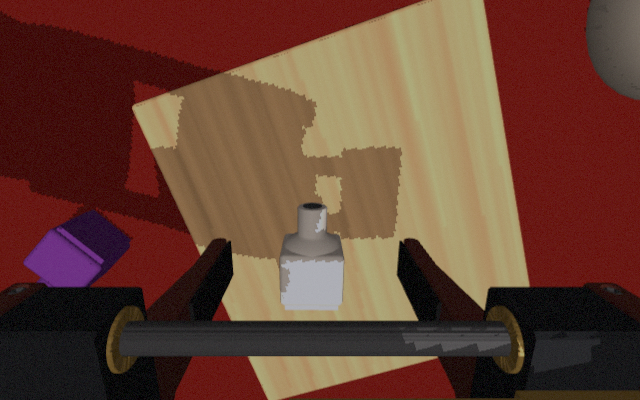

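The wrist picture shows the vase square to the jaws: neck at (312,215), body at (312,280), jaw centre line at about column 315. I go down onto the neck.

```bash
python3 -m handwheel '[[[0,0,0],[-0.8,-0.7,10],1],[[0,0,0],[-0.8,-0.7,12],1],[[0,0,0],[-0.8,-0.7,12],1],[[0,0,0],[-0.8,-0.7,12],1],[[0,0,0],[0,0,10],1],[[0,0,0],[0,0,5],1],[[0,0,0],[0,0,0],1],[[0,0,0],[0,0,0],1],[[0,0,0],[0,0,0],1],[[0,0,0],[0,0,0],1]]'
python3 - <<'E'
from kin import *
o=ctrl.get_obs();print(o['qpos'].round(5).tolist(),o['ee_pos'].round(2).tolist())
plan([497,-248.5,30],down(-.25),8,1,rows=False)
snap('wrist','w4.png')
E
```

```text
t: 8.85
ee_pos: [498.1, -248.5, 32.8]
orientation: [3.112, -0.4, 0.013]
ft_force: [-0.7, 0.5, -0.9]
width: 87.8
[-0.48385, 0.62116, 1.88358, -0.00098, 0.62771, -0.22763] [498.09, -248.5, 32.75]
from [ 498.1 -248.5   32.8] dist 3.0 rotvec tool [ 0.003 -0.009 -0.005] per row mm 0.4 deg 0.08 tool shift total [-1.1  0.3  2.7]
```

View pics/w4.png

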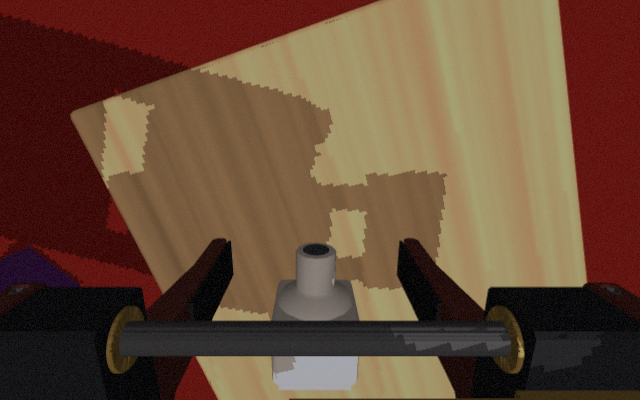

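```bash
python3 -m handwheel '[[[0,0,0],[0,0,1],0],[[0,0,0],[0,0,1],0],[[0,0,0],[0,0,0],0],[[0,0,0],[0,0,0],0],[[0,0,0],[0,0,0],0],[[0,0,0],[0,0,0],0],[[0,0,0],[0,0,0],0],[[0,0,0],[0,0,0],0],[[0,0,0],[0,0,0],0],[[0,0,0],[0,0,0],0]]'
python3 - <<'E'
from kin import *
o=ctrl.get_obs();print(o['qpos'].round(5).tolist(),o['ee_pos'].round(2).tolist(),(R.from_rotvec(o['orientation']).as_matrix()[:,2]).round(3))
from scipy.optimize import least_squares
D=[([1.26800,.42308,1.62989,0,1.08857,-.01899],[174.975,600.007,230.69]),([-0.48807, 0.51818, 1.8601, -0.00115, 0.75996, -0.2309],[499.33, -251.89, 95.99]),([-0.4812,0.291,1.8707,0.028,0.9879,-0.3183],[468.5,-223.3,215.8]),([-0.48385, 0.62116, 1.88358, -0.00098, 0.62771, -0.22763],[498.09, -248.5, 32.75]),(o['qpos'],o['ee_pos'])]
def fk(p,j):
    w=np.array([p[0]+p[1]*np.sin(j[1])+p[2]*np.sin(j[1]+j[2]),0,p[3]+p[1]*np.cos(j[1])+p[2]*np.cos(j[1]+j[2])])
    return R.from_euler('Z',j[0]).apply(w)+Ro(j,1).apply([0,0,p[4]])
f=lambda p:np.concatenate([fk(p,j)-x for j,x in D])
s=least_squares(f,[0,500,450,300,250]);print(s.x.round(1),s.fun.round(1))
E
```

```text
t: 9.73
ee_pos: [499.3, -249.3, 32.5]
orientation: [3.111, -0.4, 0.019]
ft_force: [-0.5, 0.6, 0.5]
width: 24.6
[-0.48399, 0.62203, 1.88283, -0.00098, 0.6239, -0.22768] [499.35, -249.25, 32.45] [ 0.011 -0.006 -1.   ]
[  8.5 442.4 477.6 848.9 793.5] [  7.9 -14.6   6.7  -4.6 -11.5  -1.3   6.2  -3.6  -2.4  -5.  -11.1  -1.5
  -3.5 -11.9  -1.4]
```

```bash
python3 -m handwheel '[[[0,0,0],[0,0,0],0],[[0,0,0],[0,0,0],0],[[0,0,0],[0,0,0],0],[[0,0,0],[0,0,0],0],[[0,0,0],[0,0,-2],0],[[0,0,0],[0,0,-6],0],[[0,0,0],[0,0,-12],0],[[0,0,0],[0,0,-20],0],[[0,0,0],[0,0,-20],0],[[0,0,0],[0,0,-20],0]]'
python3 - <<'E'
from kin import *
o=ctrl.get_obs();print(o['qpos'].round(5).tolist(),o['ee_pos'].round(2).tolist(),(R.from_rotvec(o['orientation']).as_matrix()[:,2]).round(3))
snap('wrist','w5.png');snap('side','s5.png')
from scipy.optimize import least_squares
D=[([1.26800,.42308,1.62989,0,1.08857,-.01899],[174.975,600.007,230.69]),([-0.48807, 0.51818, 1.8601, -0.00115, 0.75996, -0.2309],[499.33, -251.89, 95.99]),([-0.4812,0.291,1.8707,0.028,0.9879,-0.3183],[468.5,-223.3,215.8]),([-0.48385, 0.62116, 1.88358, -0.00098, 0.62771, -0.22763],[498.09, -248.5, 32.75]),([-0.48399, 0.62203, 1.88283, -0.00098, 0.6239, -0.22768], [499.35, -249.25, 32.45]),(o['qpos'],o['ee_pos'])]
def fk(p,j):
    w=np.array([p[0]+p[1]*np.sin(j[1])+p[2]*np.sin(j[1]+j[2])+p[6]*np.cos(j[1]+j[2]),p[5],p[3]+p[1]*np.cos(j[1])+p[2]*np.cos(j[1]+j[2])-p[6]*np.sin(j[1]+j[2])])
    return R.from_euler('Z',j[0]).apply(w)+Ro(j,1).apply([0,0,p[4]])
f=lambda p:np.concatenate([fk(p,j)-x for j,x in D])
s=least_squares(f,[0,500,450,300,250,0,0]);print(s.x.round(1),s.fun.round(1))
E
```

```text
t: 10.57
ee_pos: [494.9, -246.8, 113.2]
orientation: [3.115, -0.4, 0.003]
ft_force: [0.6, -0.6, -1.0]
width: 19.3
[-0.48393, 0.48391, 1.86667, -0.00062, 0.78895, -0.22781] [494.89, -246.83, 113.15] [ 0.002 -0.001 -1.   ]
[-1.000e-01  5.635e+02  4.849e+02  3.099e+02  2.994e+02  1.190e+01
  7.760e+01] [-0.  0. -0. -0.  0.  0.  0. -0. -0.  0. -0. -0. -0. -0. -0. -0.  0.  0.]
```

View pics/w5.png

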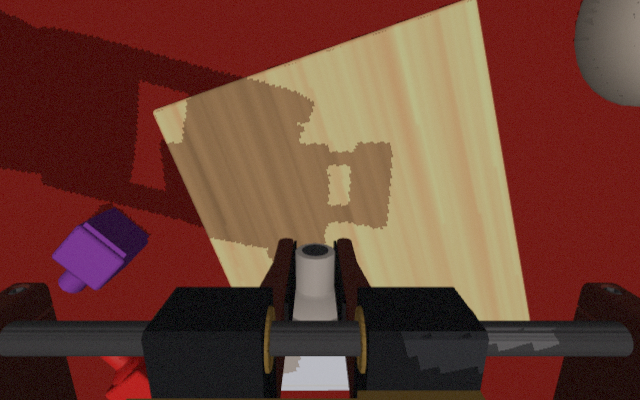

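View pics/s5.png

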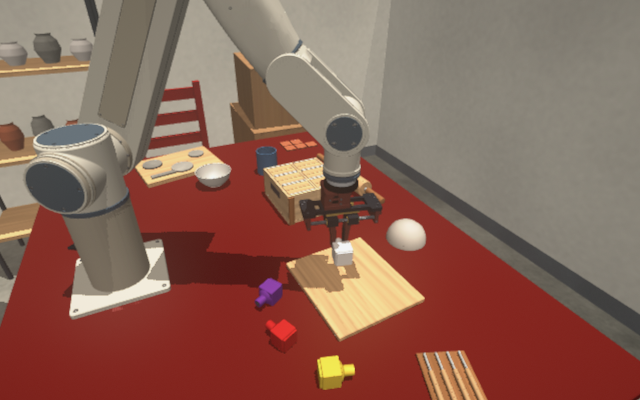

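```bash
cat >> kin.py <<'E'
PK=[-0.1,563.5,484.9,309.9,299.4,11.9,77.6]
def wrist(j,p=PK):
    w=np.array([p[0]+p[1]*np.sin(j[1])+p[2]*np.sin(j[1]+j[2])+p[6]*np.cos(j[1]+j[2]),p[5],p[3]+p[1]*np.cos(j[1])+p[2]*np.cos(j[1]+j[2])-p[6]*np.sin(j[1]+j[2])])
    return R.from_euler('Z',j[0]).apply(w)
def fk(j,p=PK): return wrist(j,p)+Ro(j,1).apply([0,0,p[4]])
LO=np.array([-3,-.9,.09,-1.31,.11,-2.54]);HI=np.array([3,2.11,2.58,4.45,2.69,2.54])
from scipy.optimize import least_squares
def ik(pos,Rt,j0):
    f=lambda j:np.concatenate([(fk(j)-pos)/300,(Rt.inv()*Ro(j,1)).as_rotvec()])
    s=least_squares(f,np.clip(j0,LO+.02,HI-.02),bounds=(LO+.01,HI-.01)); return s.x,np.abs(s.fun).max()
def tilted(phi,tilt,lean=0): # tool heading phi, tilt from down
    z=np.array([np.cos(phi)*np.sin(tilt),np.sin(phi)*np.sin(tilt),-np.cos(tilt)])
    x=np.array([np.sin(phi),-np.cos(phi),0]); y=np.cross(z,x)
    return R.from_matrix(np.stack([x,y,z],1))
E
python3 - <<'E'
from kin import *
o=ctrl.get_obs();q0=o['qpos'];print(np.abs(fk(q0)-o['ee_pos']).max())
for tilt in (1.57,1.31):
  for P in ([497,-249,76],[480,-180,76],[560,-250,76]):
    for phi in np.arange(-3.14,3.14,.3):
      best=None
      for j4 in (0,1.5,-1.2,3):
        for j6 in (-1.5,0,1.5):
          j,e=ik(np.array(P),tilted(phi,tilt),np.array([q0[0],q0[1],q0[2],j4,1.2,j6]))
          if e<2e-3 and (best is None or abs(j-q0).max()<abs(best-q0).max()): best=j
      if best is not None: print(tilt,P,round(phi,2),best.round(2),'wrist',wrist(best).round(0),'elbow z')
E
```

```text
0.02706831715178737
1.57 [497, -249, 76] -3.14 [-0.32  1.28  1.06 -0.44  2.32 -1.88] wrist [ 796. -249.   76.] elbow z
1.57 [497, -249, 76] -2.84 [-0.22  1.25  1.17 -0.65  2.19 -1.99] wrist [ 783. -160.   76.] elbow z
1.57 [497, -249, 76] -2.54 [-0.12  1.2   1.31 -0.83  2.03 -2.02] wrist [744. -80.  76.] elbow z
1.57 [497, -249, 76] -2.24 [-0.04  1.15  1.48 -1.    1.86 -1.99] wrist [683. -14.  76.] elbow z
1.57 [497, -249, 76] -1.94 [ 0.03  1.12  1.66 -1.19  1.71 -1.91] wrist [605.  30.  76.] elbow z
1.57 [497, -249, 76] -1.04 [-0.01  1.16  2.18  4.18  1.67 -1.4 ] wrist [345.   9.  76.] elbow z
1.57 [497, -249, 76] -0.74 [-0.21  1.23  2.29  3.7   1.9  -1.37] wrist [276. -47.  76.] elbow z
1.57 [497, -249, 76] -0.44 [-0.54  1.27  2.33  3.03  2.02 -1.62] wrist [ 226. -121.   76.] elbow z
1.57 [497, -249, 76] -0.14 [-0.84  1.22  2.28  2.41  1.84 -1.81] wrist [ 201. -207.   76.] elbow z
1.57 [497, -249, 76] 0.16 [-1.01  1.15  2.16  1.97  1.63 -1.72] wrist [ 201. -297.   76.] elbow z
1.57 [497, -249, 76] 0.46 [-1.06  1.1   2.    1.62  1.57 -1.53] wrist [ 229. -382.   76.] elbow z
1.57 [49
[... 9535 characters left out ...]
 153.] elbow z
1.31 [560, -250, 76] 1.06 [-0.89  1.01  1.61  1.11  1.53 -1.08] wrist [ 419. -502.  153.] elbow z
1.31 [560, -250, 76] 1.36 [-0.83  1.06  1.41  0.92  1.72 -1.04] wrist [ 499. -533.  153.] elbow z
1.31 [560, -250, 76] 1.66 [-0.76  1.13  1.23  0.74  1.9  -1.05] wrist [ 586. -538.  153.] elbow z
1.31 [560, -250, 76] 1.96 [-0.67  1.19  1.08  0.57  2.08 -1.13] wrist [ 670. -518.  153.] elbow z
1.31 [560, -250, 76] 2.26 [-0.58  1.23  0.96  0.37  2.22 -1.26] wrist [ 744. -473.  153.] elbow z
1.31 [560, -250, 76] 2.56 [-0.48  1.26  0.89  0.13  2.3  -1.46] wrist [ 802. -409.  153.] elbow z
1.31 [560, -250, 76] 2.86 [-0.39  1.26  0.89 -0.14  2.3  -1.69] wrist [ 838. -330.  153.] elbow z
```

Run:
```python
from kin import *
plan([530,-190,150],tilted(1.45,1.484),16,0)
```

```text
from [ 497.3 -248.1  115.6] dist 75.0 rotvec tool [ 1.485 -0.107 -0.103] per row mm 4.7 deg 5.34 tool shift total [ 17.2 -64.4 -34.4]
[[[0.0928,-0.0067,-0.0064],[1.1,-4.0,-2.2],0],[[0.0928,-0.0067,-0.0064],[1.1,-4.2,-1.8],0],[[0.0928,-0.0067,-0.0064],[1.1,-4.3,-1.4],0],[[0.0928,-0.0067,-0.0064],[1.1,-4.4,-1.0],0],[[0.0928,-0.0067,-0.0064],[1.1,-4.5,-0.6],0],[[0.0928,-0.0067,-0.0064],[1.2,-4.5,-0.2],0],[[0.0928,-0.0067,-0.0064],[1.2,-4.5,0.2],0],[[0.0928,-0.0067,-0.0064],[1.2,-4.5,0.7],0],[[0.0928,-0.0067,-0.0064],[1.3,-4.4,1.1],0],[[0.0928,-0.0067,-0.0064],[1.3,-4.3,1.5],0],[[0.0928,-0.0067,-0.0064],[1.3,-4.1,1.8],0],[[0.0928,-0.0067,-0.0064],[1.4,-3.9,2.2],0],[[0.0928,-0.0067,-0.0064],[1.4,-3.7,2.5],0],[[0.0928,-0.0067,-0.0064],[1.5,-3.4,2.9],0],[[0.0928,-0.0067,-0.0064],[1.5,-3.1,3.1],0],[[0.0928,-0.0067,-0.0064],[1.5,-2.8,3.4],0]]
```

```bash
python3 -m handwheel '[[[0.09,-0.0067,-0.0064],[1,-4,-8],0],[[0.09,-0.0067,-0.0064],[1,-4,-8],0],[[0.09,-0.0067,-0.0064],[1,-4,-4],0],[[0.09,-0.0067,-0.0064],[1,-4.5,-1],0],[[0.09,-0.0067,-0.0064],[1,-4.5,-0.5],0],[[0.09,-0.0067,-0.0064],[1,-4.5,0],0],[[0.09,-0.0067,-0.0064],[1,-4.5,0],0],[[0.09,-0.0067,-0.0064],[1,-4.5,1],0],[[0.09,-0.0067,-0.0064],[1,-4.5,1],0],[[0.09,-0.0067,-0.0064],[1,-4,1.5],0]]'
python3 - <<'E'
from kin import *
print(ctrl.get_obs()['qpos'].round(2))
plan([530,-190,140],tilted(1.45,1.484),8,0)
E
```

```text
t: 11.5
ee_pos: [517.2, -210.3, 155.7]
orientation: [-2.202, 0.186, -0.082]
ft_force: [0.4, 0.5, -1.2]
width: 19.4
[-0.77  0.72  1.64  0.72  1.47 -0.95]
from [ 517.2 -210.3  155.7] dist 28.7 rotvec tool [ 0.551 -0.038 -0.024] per row mm 3.6 deg 3.96 tool shift total [ 9.5 -0.7 27. ]
[[[0.0689,-0.0048,-0.003],[1.2,-0.1,3.4],0],[[0.0689,-0.0048,-0.003],[1.2,0.2,3.4],0],[[0.0689,-0.0048,-0.003],[1.2,0.4,3.3],0],[[0.0689,-0.0048,-0.003],[1.2,0.6,3.3],0],[[0.0689,-0.0048,-0.003],[1.2,0.9,3.2],0],[[0.0689,-0.0048,-0.003],[1.3,1.1,3.2],0],[[0.0689,-0.0048,-0.003],[1.3,1.3,3.1],0],[[0.0689,-0.0048,-0.003],[1.3,1.5,3.0],0]]
```

```bash
python3 -m handwheel '[[[0.069,-0.005,-0.003],[1.2,0,3.4],0],[[0.069,-0.005,-0.003],[1.2,0.2,3.4],0],[[0.069,-0.005,-0.003],[1.2,0.4,3.3],0],[[0.069,-0.005,-0.003],[1.2,0.6,3.3],0],[[0.069,-0.005,-0.003],[1.2,0.9,3.2],0],[[0.06,-0.005,-0.003],[1.3,1.1,3.2],0],[[0.05,-0.005,-0.003],[1.3,1.3,3.1],0],[[0.04,0,0],[1.3,1.5,3],0],[[0,0,0],[0,0,0],0],[[0,0,0],[0,0,0],0]]'
python3 - <<'E'
from kin import *
print(ctrl.get_obs()['qpos'].round(2))
plan([530,-190,86],tilted(1.45,1.484),8,0,rows=False)
s=snap('side','s6.png')['pixels'];t=snap('wrist','w6.png')
cv2.imwrite('pics/s6c.png',cv2.cvtColor(cv2.resize(s[100:340,240:440],None,fx=2.5,fy=2.5,interpolation=cv2.INTER_CUBIC),cv2.COLOR_RGB2BGR))
E
```

```text
t: 12.33
ee_pos: [528.3, -190.9, 128.4]
orientation: [-1.686, 0.119, -0.087]
ft_force: [0.3, -0.6, -1.8]
width: 19.1
[-0.8   1.02  1.52  0.93  1.83 -1.08]
from [ 528.3 -190.9  128.4] dist 42.5 rotvec tool [ 0.032 -0.008 -0.013] per row mm 5.3 deg 0.25 tool shift total [ 2.1 42.   6.1]
```

View pics/s6c.png

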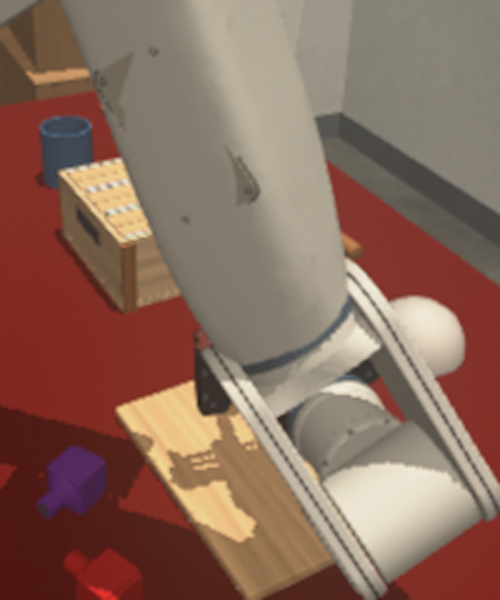

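View pics/w6.png

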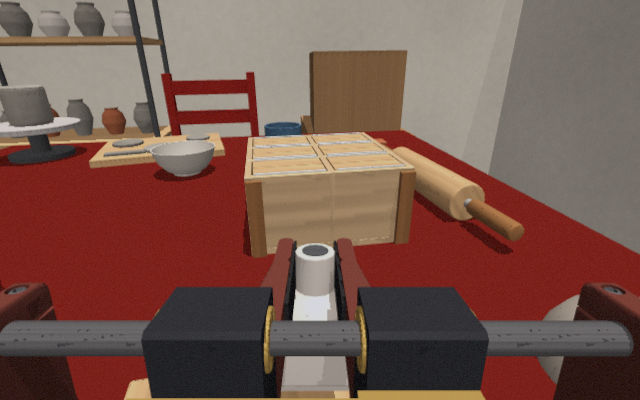

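```bash
python3 -m handwheel '[[[0.005,-0.001,-0.002],[0.3,5,0.8],0],[[0.005,-0.001,-0.002],[0.3,6,0.8],0],[[0.005,-0.001,-0.002],[0.3,6,0.8],0],[[0.005,-0.001,-0.002],[0.3,6,0.8],0],[[0.005,-0.001,-0.002],[0.3,6,0.8],0],[[0.005,-0.001,-0.002],[0.3,5,0.8],0],[[0,0,0],[0,2,0],0],[[0,0,0],[0,0,0],0],[[0,0,0],[0,0,0],0],[[0,0,0],[0,0,0],0]]'
python3 - <<'E'
from kin import *
plan([530,-190,75],tilted(1.45,1.484),8,0,rows=False)
print(wrist(ctrl.get_obs()['qpos']).round(0))
s=snap('top','t7.png')['pixels'];s=snap('side','s7.png')
E
```

```text
t: 13.27
ee_pos: [530.9, -191.1, 90.5]
orientation: [-1.661, 0.098, -0.097]
ft_force: [0.3, 0.3, -1.7]
width: 19.0
from [ 530.9 -191.1   90.5] dist 15.6 rotvec tool [ 0.005 -0.002  0.005] per row mm 2.0 deg 0.05 tool shift total [-1.1 15.4  2.4]
[ 494. -489.  116.]
```

View pics/t7.png

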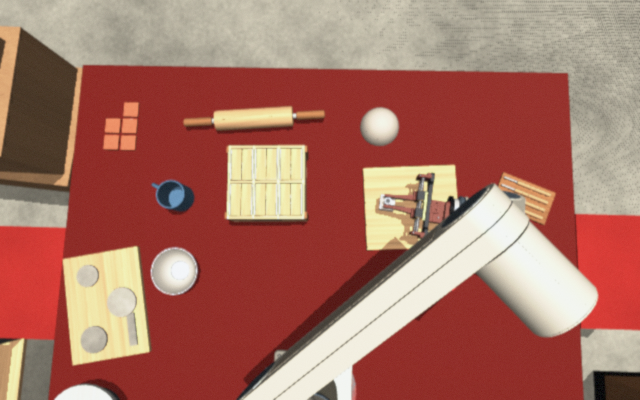

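View pics/s7.png

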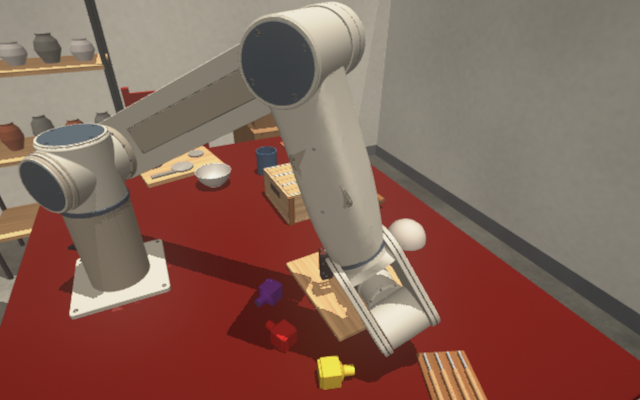

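```bash
python3 -m handwheel '[[[0,0,0],[0,2,0],0],[[0,0,0],[0,3,0],0],[[0,0,0],[0,3,0],0],[[0,0,0],[0,3,0],0],[[0,0,0],[0,1.5,0],0],[[0,0,0],[0,0.5,0],0],[[0,0,0],[0,0,0],0],[[0,0,0],[0,0,0],0],[[0,0,0],[0,0,0],0],[[0,0,0],[0,0,0],0]]'
python3 - <<'E'
from kin import *
t=snap('top')['pixels']
cv2.imwrite('pics/t8c.png',cv2.cvtColor(cv2.resize(t[160:260,350:470],None,fx=6,fy=6,interpolation=cv2.INTER_CUBIC),cv2.COLOR_RGB2BGR))
E
```

```text
t: 14.2
ee_pos: [531.1, -192.8, 77.1]
orientation: [-1.662, 0.097, -0.098]
ft_force: [-0.1, 0.0, -1.7]
width: 19.0
```

View pics/t8c.png

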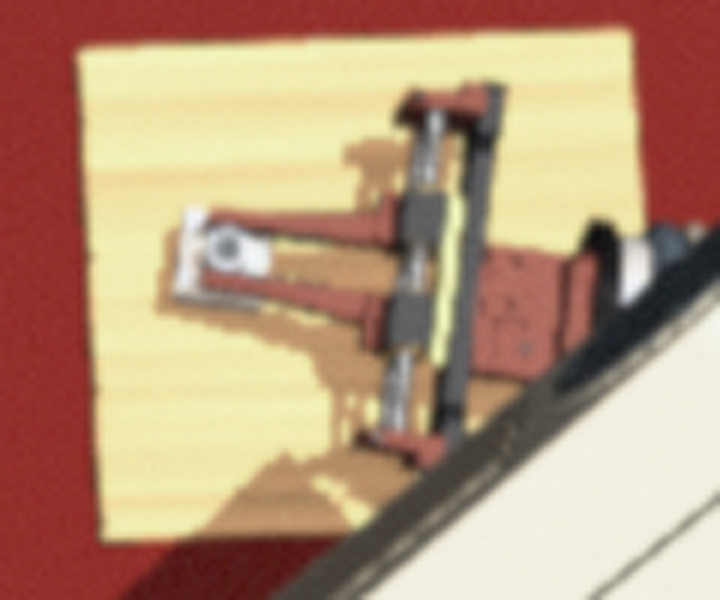

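```bash
python3 -m handwheel '[[[0,0,0],[0,0.8,0],0],[[0,0,0],[0,0.8,0],0],[[0,0,0],[0,0.8,0],0],[[0,0,0],[0,0,0],0],[[0,0,0],[0,0,0],0],[[0,0,0],[0,0,0],0],[[0,0,0],[0,0,0],0],[[0,0,0],[0,0,0],0],[[0,0,0],[0,0,0],0],[[0,0,0],[0,0,0],0]]'
```

```text
t: 15.08
ee_pos: [531.2, -193.1, 74.8]
orientation: [-1.662, 0.097, -0.098]
ft_force: [0.5, -0.4, -1.4]
width: 18.9
```

```bash
python3 -m handwheel '[[[0,0,0],[0,0.8,0],0],[[0,0,0],[0,0.8,0],0],[[0,0,0],[0,0,0],0],[[0,0,0],[0,0,0],0],[[0,0,0],[0,0,0],0],[[0,0,0],[0,0,0],0],[[0,0,0],[0,0,0],0],[[0,0,0],[0,0,0],0],[[0,0,0],[0,0,0],0],[[0,0,0],[0,0,0],0]]'
```

```text
t: 15.92
ee_pos: [531.2, -193.3, 73.8]
orientation: [-1.661, 0.096, -0.099]
ft_force: [0.6, -0.4, -0.1]
width: 19.0
```

```bash
python3 -m handwheel '[[[0,0,0],[0,0.7,0],0],[[0,0,0],[0,0.7,0],0],[[0,0,0],[0,0,0],0],[[0,0,0],[0,0,0],0],[[0,0,0],[0,0,0],0.27],[[0,0,0],[0,0,0],0.3],[[0,0,0],[0,0,0],0.4],[[0,0,0],[0,0,0],0.5],[[0,0,0],[0,0,0],0.6],[[0,0,0],[0,0,0],0.6]]'
python3 - <<'E'
from kin import *
t=snap('top')['pixels']
cv2.imwrite('pics/t9c.png',cv2.cvtColor(cv2.resize(t[160:260,350:470],None,fx=6,fy=6,interpolation=cv2.INTER_CUBIC),cv2.COLOR_RGB2BGR))
snap('wrist','w9.png')
E
```

```text
t: 16.75
ee_pos: [531.3, -193.5, 72.7]
orientation: [-1.66, 0.096, -0.099]
ft_force: [-0.1, -0.1, -0.1]
width: 49.9
```

View pics/t9c.png

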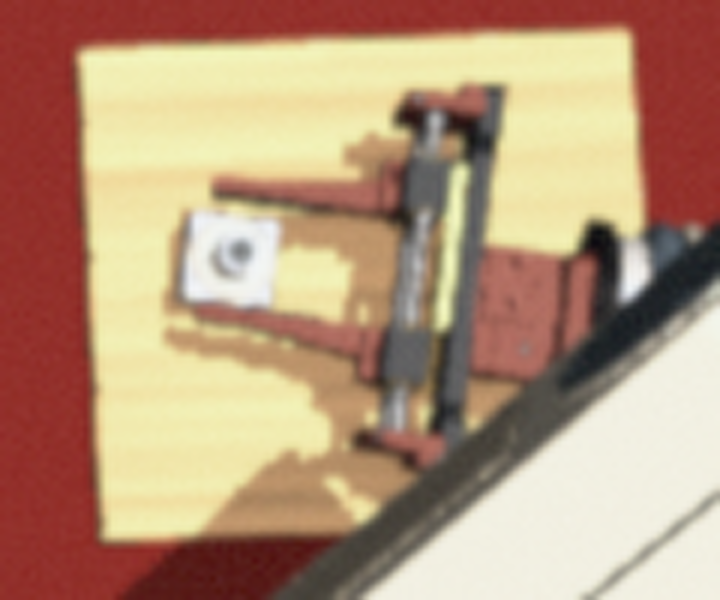

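View pics/w9.png

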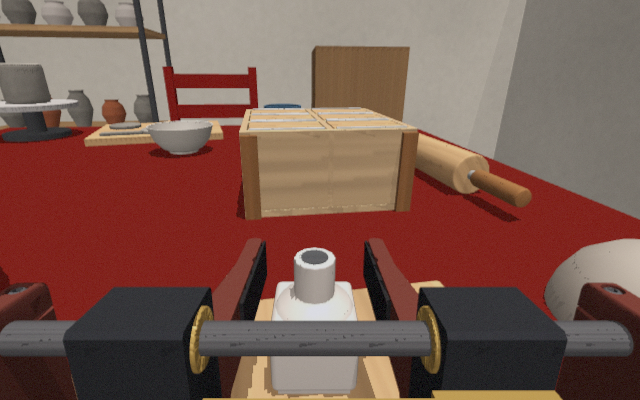

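The vase stands on its foot on the board, neck at crop (235,250), and the fingers are clear of it. I open fully and back off along the finger axis.

```bash
python3 -m handwheel '[[[0,0,0],[0,0,0],1],[[0,0,0],[0,0,0],1],[[0,0,0],[0,0,0],1],[[0,0,0],[0,0,-8],1],[[0,0,0],[0,0,-15],1],[[0,0,0],[0,-1,-20],1],[[0,0,0],[0,-4,-20],1],[[0,0,0],[0,-8,-20],1],[[0,0,0],[0,-20,-10],1],[[0,0,0],[0,-25,-5],1]]'
python3 - <<'E'
from kin import *
t=snap('top')
for q in('vase','vase_neck'): spot(t,q)
plan([500,-200,220],down(-.1),14,1)
cv2.imwrite('pics/t10c.png',cv2.cvtColor(cv2.resize(t['pixels'][160:260,350:470],None,fx=6,fy=6,interpolation=cv2.INTER_CUBIC),cv2.COLOR_RGB2BGR))
E
```

```text
t: 17.68
ee_pos: [516.5, -292.9, 137.4]
orientation: [-1.656, 0.101, -0.092]
ft_force: [0.5, 0.0, -0.6]
width: 88.0
spot_point vase 0.73 [ 528.1 -200.6   12.8] [386. 205.]
spot_point vase 0.55 [ 345.2 -226.8   21.4] [395. 269.]
spot_point vase_neck 0.8 [ 530.4 -200.6   85.3] [390. 201.]
spot_point vase_neck 0.73 [ 286.  -258.1   22.8] [407. 290.]
from [ 517.4 -292.6  139.2] dist 124.1 rotvec tool [-1.48  -0.019 -0.014] per row mm 8.9 deg 6.06 tool shift total [-28.2 -88.8  82.1]
[[[-0.1057,-0.0013,-0.001],[-2.0,-6.3,5.9],1],[[-0.1057,-0.0013,-0.001],[-2.0,-6.9,5.2],1],[[-0.1057,-0.0013,-0.001],[-2.0,-7.4,4.4],1],[[-0.1057,-0.0013,-0.001],[-2.0,-7.9,3.6],1],[[-0.1057,-0.0013,-0.001],[-2.0,-8.2,2.8],1],[[-0.1057,-0.0013,-0.001],[-1.9,-8.4,1.9],1],[[-0.1057,-0.0013,-0.001],[-1.9,-8.6,1.0],1],[[-0.1057,-0.0013,-0.001],[-1.9,-8.7,0.1],1],[[-0.1057,-0.0013,-0.001],[-1.9,-8.6,-0.8],1],[[-0.1057,-0.0013,-0.001],[-1.9,-8.5,-1.7],1],[[-0.1057,-0.0013,-0.001],[-1.9,-8.3,-2.6],1],[[-0.1057,-0.0013,-0.001],[-1.9,-7.9,-3.5],1],[[-0.1057,-0.0013,-0.001],[-1.9,-7.5,-4.3],1],[[-0.1057,-0.0013,-0.001],[-1.9,-7.0,-5.1],1]]
```

View pics/t10c.png

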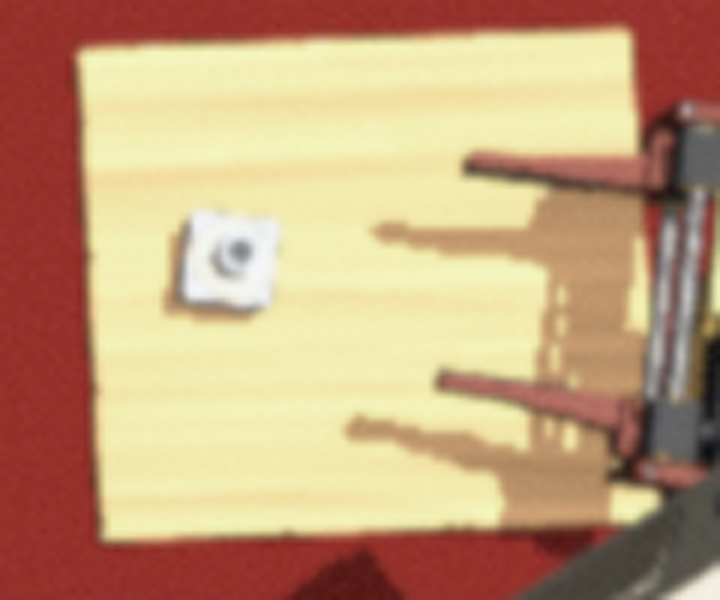

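```bash
python3 -m handwheel '[[[-0.106,-0.001,-0.001],[-1,-20,0],1],[[-0.106,-0.001,-0.001],[-1,-15,0],1],[[-0.106,-0.001,-0.001],[-1,-12,0],1],[[-0.106,-0.001,-0.001],[-2,-9,0],1],[[-0.106,-0.001,-0.001],[-2,-8.5,0],1],[[-0.106,-0.001,-0.001],[-2,-8.5,0],1],[[-0.106,-0.001,-0.001],[-2,-8.5,0],1],[[-0.106,-0.001,-0.001],[-2,-8.5,0],1],[[-0.106,-0.001,-0.001],[-2,-8.5,0],1],[[-0.106,-0.001,-0.001],[-2,-8.5,-1],1]]'
python3 - <<'E'
from kin import *
plan([515,-185,220],down(-.1),6,1)
E
```

```text
t: 18.67
ee_pos: [499.4, -247.1, 209.2]
orientation: [-2.743, 0.164, -0.004]
ft_force: [0.1, 0.3, 0.7]
width: 87.7
from [ 499.4 -247.1  209.2] dist 64.9 rotvec tool [-0.394  0.017 -0.019] per row mm 10.8 deg 3.77 tool shift total [  8.1 -62.8  14.2]
[[[-0.0656,0.0028,-0.0032],[1.3,-10.5,2.4],1],[[-0.0656,0.0028,-0.0032],[1.4,-10.6,1.7],1],[[-0.0656,0.0028,-0.0032],[1.4,-10.7,1.0],1],[[-0.0656,0.0028,-0.0032],[1.4,-10.7,0.3],1],[[-0.0656,0.0028,-0.0032],[1.5,-10.7,-0.4],1],[[-0.0656,0.0028,-0.0032],[1.5,-10.7,-1.1],1]]
```

```bash
python3 -m handwheel '[[[-0.065,0.003,-0.003],[1.4,-9,1],1],[[-0.065,0.003,-0.003],[1.4,-10,1],1],[[-0.065,0.003,-0.003],[1.4,-10,0],1],[[-0.06,0.003,-0.003],[1.4,-9,0],1],[[-0.05,0.003,-0.003],[1.4,-7,0],1],[[-0.04,0.003,-0.003],[1.4,-5,0],1],[[0,0,0],[0,0,0],1],[[0,0,0],[0,0,0],1],[[0,0,0],[0,0,0],1],[[0,0,0],[0,0,0],1]]'
python3 - <<'E'
from kin import *
w=snap('wrist','w11.png')
for q in('vase','vase_neck'): spot(w,q)
plan([529,-200,150],down(-.1),8,1,rows=False)
cv2.imwrite('pics/w11c.png',cv2.cvtColor(cv2.resize(w['pixels'][150:330,240:400],None,fx=4,fy=4,interpolation=cv2.INTER_CUBIC)[:600],cv2.COLOR_RGB2BGR))
E
```

```text
t: 19.5
ee_pos: [512.6, -195.0, 217.6]
orientation: [-3.111, 0.143, 0.0]
ft_force: [0.4, 0.4, 0.5]
width: 87.9
spot_point vase 0.89 [ 344.3 -223.7   18.2] [167. 223.]
spot_point vase 0.68 [ 529.2 -198.7   17.6] [331. 186.]
spot_point vase_neck 0.86 [ 284.3 -261.6   21.8] [121. 260.]
spot_point vase_neck 0.71 [ 528.4 -203.8   81.3] [334. 206.]
spot_point vase_neck 0.43 [ 289.  -318.7   20.8] [137. 303.]
from [ 512.6 -195.2  217.8] dist 69.9 rotvec tool [-0.027  0.001  0.007] per row mm 8.7 deg 0.2 tool shift total [16.8  5.  67.7]
```

View pics/w11.png

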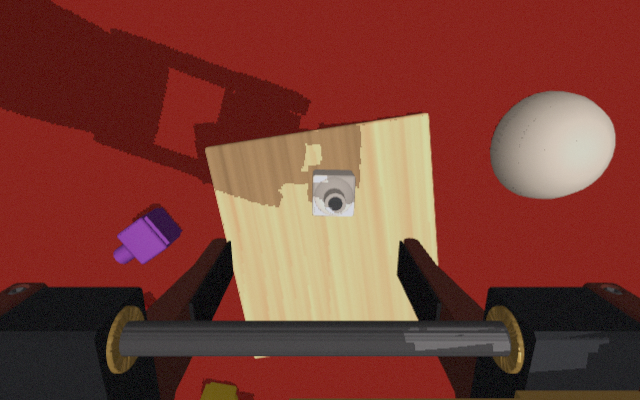

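View pics/w11c.png

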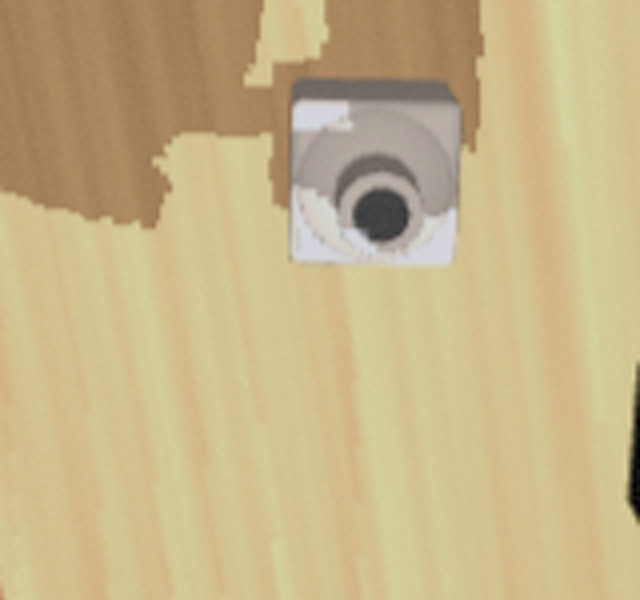

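Run:
```python
from kin import *
w=ctrl.get_image('wrist')
n=ray(w,(335.0,202.9),82);print(n)
print(ray(w,(240+292/4,150+262/4),55),ray(w,(240+455/4,150+263/4),55),ray(w,(240+292/4,150+100/4),55))
plan([*n[:2],120],down(-.09),10,1)
```

```text
[ 529.72071324 -201.03642507   82.        ]
[ 507.99174015 -219.33263164   55.        ] [ 548.19994073 -223.33402352   55.        ] [ 511.82332083 -178.83415257   55.        ]
from [ 512.6 -195.2  217.9] dist 99.6 rotvec tool [-0.027  0.001 -0.002] per row mm 10.0 deg 0.15 tool shift total [17.6  6.8 97.8]
[[[-0.0027,0.0001,-0.0002],[1.8,0.7,9.8],1],[[-0.0027,0.0001,-0.0002],[1.8,0.7,9.8],1],[[-0.0027,0.0001,-0.0002],[1.8,0.6,9.8],1],[[-0.0027,0.0001,-0.0002],[1.8,0.6,9.8],1],[[-0.0027,0.0001,-0.0002],[1.8,0.6,9.8],1],[[-0.0027,0.0001,-0.0002],[1.8,0.6,9.8],1],[[-0.0027,0.0001,-0.0002],[1.8,0.5,9.8],1],[[-0.0027,0.0001,-0.0002],[1.8,0.5,9.8],1],[[-0.0027,0.0001,-0.0002],[1.8,0.5,9.8],1],[[-0.0027,0.0001,-0.0002],[1.8,0.5,9.8],1]]
```

```bash
python3 -m handwheel '[[[-0.004,0,0],[2,0.8,9],1],[[-0.004,0,0],[2,0.8,10],1],[[-0.004,0,0],[2,0.8,10],1],[[-0.004,0,0],[2,0.8,10],1],[[-0.004,0,0],[2,0.8,10],1],[[-0.004,0,0],[2,0.6,10],1],[[-0.002,0,0],[2,0.6,10],1],[[0,0,0],[2,0.5,8],1],[[0,0,0],[1,0.5,5],1],[[0,0,0],[0,0,0],1]]'
python3 - <<'E'
from kin import *
plan([530,-201,74],down(-.097),10,1,rows=False)
E
```

```text
t: 20.53
ee_pos: [529.5, -203.3, 124.6]
orientation: [3.138, -0.147, -0.006]
ft_force: [0.3, 0.2, 1.1]
width: 87.4
from [ 529.5 -203.3  124.6] dist 50.7 rotvec tool [0.001 0.004 0.003] per row mm 5.1 deg 0.03 tool shift total [ 0.4 -2.4 50.6]
```

```bash
python3 -m handwheel '[[[0,0,0],[0,-1,7],1],[[0,0,0],[0,-1,9],1],[[0,0,0],[0,-0.4,9],1],[[0,0,0],[0,0,9],1],[[0,0,0],[0,0,7],1],[[0,0,0],[0,0,4],1],[[0,0,0],[0,0,0],1],[[0,0,0],[0,0,0],1],[[0,0,0],[0,0,0],1],[[0,0,0],[0,0,0],1]]'
python3 - <<'E'
from kin import *
plan([530,-201,73],down(-.097),10,1,rows=False)
snap('wrist','w12.png')
E
```

```text
t: 21.37
ee_pos: [530.0, -200.9, 75.2]
orientation: [3.137, -0.148, -0.005]
ft_force: [-0.3, 0.3, -0.3]
width: 87.8
from [ 530.  -200.9   75.2] dist 2.2 rotvec tool [0.001 0.003 0.003] per row mm 0.2 deg 0.03 tool shift total [0.  0.1 2.2]
```

View pics/w12.png

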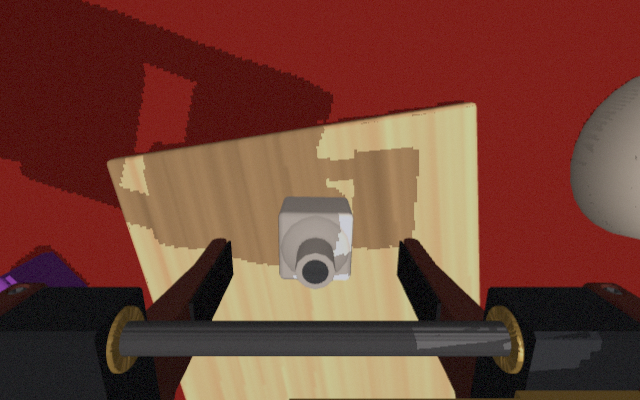

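```bash
python3 -m handwheel '[[[0,0,0],[0,0,1],0],[[0,0,0],[0,0,1],0],[[0,0,0],[0,0,0],0],[[0,0,0],[0,0,0],0],[[0,0,0],[0,0,0],0],[[0,0,0],[0,0,0],0],[[0,0,0],[0,0,0],0],[[0,0,0],[0,0,0],0],[[0,0,0],[0,0,0],0],[[0,0,0],[0,0,0],0]]'
python3 -m handwheel '[[[0,0,0],[0,0,0],0],[[0,0,0],[0,0,0],0],[[0,0,0],[0,0,0],0],[[0,0,0],[0,0,0],0],[[0,0,0],[0,0,-4],0],[[0,0,0],[0,0,-10],0],[[0,0,0],[0,0,-20],0],[[0,0,0],[0,0,-25],0],[[0,0,0],[0,0,-25],0],[[0,0,0],[0,0,-25],0]]'
python3 - <<'E'
from kin import *
print(ctrl.get_obs()['qpos'].round(2))
plan([*cell(2),220],down(.027),12,0)
snap('wrist','w13.png')
E
```

```text
t: 22.25
ee_pos: [531.0, -201.3, 74.5]
orientation: [3.136, -0.148, -0.001]
ft_force: [-0.5, 0.8, 0.3]
width: 24.7
t: 23.08
ee_pos: [526.4, -199.3, 183.6]
orientation: [-3.135, 0.148, 0.022]
ft_force: [-0.1, -0.3, -0.7]
width: 19.3
[-0.38  0.4   1.8  -0.    0.96 -0.29]
from [ 526.4 -199.3  183.6] dist 410.3 rotvec tool [-0.003  0.014 -0.121] per row mm 34.2 deg 0.58 tool shift total [ -41.5 -406.7  -34.9]
[[[-0.0003,0.0012,-0.0101],[-3.5,-33.9,-2.9],0],[[-0.0003,0.0012,-0.0101],[-3.1,-33.9,-2.9],0],[[-0.0003,0.0012,-0.0101],[-2.8,-33.9,-2.9],0],[[-0.0003,0.0012,-0.0101],[-2.4,-34.0,-2.9],0],[[-0.0003,0.0012,-0.0101],[-2.1,-34.0,-3.0],0],[[-0.0003,0.0012,-0.0101],[-1.7,-34.0,-3.0],0],[[-0.0003,0.0012,-0.0101],[-1.4,-34.0,-3.0],0],[[-0.0003,0.0012,-0.0101],[-1.0,-34.0,-3.0],0],[[-0.0003,0.0012,-0.0101],[-0.7,-34.0,-3.0],0],[[-0.0003,0.0012,-0.0101],[-0.3,-34.1,-3.0],0],[[-0.0003,0.0012,-0.0101],[0.0,-34.1,-3.0],0],[[-0.0003,0.0012,-0.0101],[0.4,-34.1,-3.0],0]]
```

View pics/w13.png

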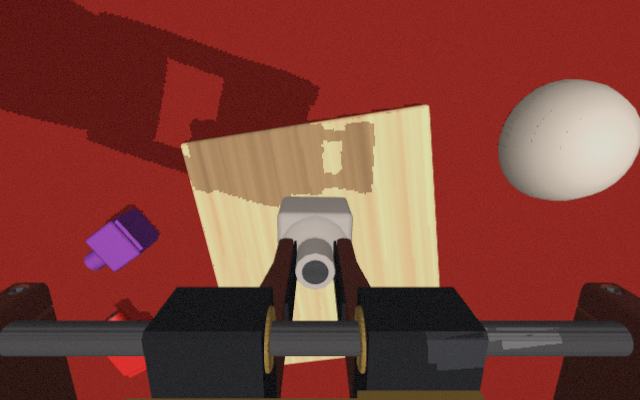

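```bash
python3 -m handwheel '[[[0,0.001,-0.008],[-2,-10,-10],0],[[0,0.001,-0.008],[-2.5,-20,-6],0],[[0,0.001,-0.008],[-2.5,-28,-4],0],[[0,0.001,-0.008],[-2,-28,-3],0],[[0,0.001,-0.008],[-2,-28,-2],0],[[0,0.001,-0.008],[-2,-28,-2],0],[[0,0.001,-0.008],[-1.5,-28,-2],0],[[0,0.001,-0.008],[-1,-28,-2],0],[[0,0.001,-0.008],[-1,-28,0],0],[[0,0.001,-0.008],[-0.5,-28,0],0]]'
python3 - <<'E'
from kin import *
plan([*cell(2),220],down(.027),8,0)
E
```

```text
t: 23.97
ee_pos: [527.8, 58.9, 232.2]
orientation: [3.137, -0.031, 0.03]
ft_force: [-0.3, -0.5, -1.2]
width: 18.9
from [527.8  58.9 232.2] dist 151.0 rotvec tool [ 0.004 -0.019 -0.047] per row mm 18.9 deg 0.36 tool shift total [  -7.2 -150.4   11.4]
[[[0.0006,-0.0024,-0.0058],[-0.9,-18.8,1.4],0],[[0.0006,-0.0024,-0.0058],[-0.8,-18.8,1.4],0],[[0.0006,-0.0024,-0.0058],[-0.7,-18.8,1.5],0],[[0.0006,-0.0024,-0.0058],[-0.6,-18.8,1.5],0],[[0.0006,-0.0024,-0.0058],[-0.4,-18.8,1.5],0],[[0.0006,-0.0024,-0.0058],[-0.3,-18.8,1.5],0],[[0.0006,-0.0024,-0.0058],[-0.2,-18.8,1.5],0],[[0.0006,-0.0024,-0.0058],[-0.1,-18.8,1.5],0]]
```

```bash
python3 -m handwheel '[[[0,-0.002,-0.006],[-0.8,-22,1.4],0],[[0,-0.002,-0.006],[-0.8,-22,1.4],0],[[0,-0.002,-0.006],[-0.7,-22,1.4],0],[[0,-0.002,-0.006],[-0.6,-22,1.4],0],[[0,-0.002,-0.006],[-0.4,-20,1.4],0],[[0,-0.002,-0.006],[-0.3,-15,1.4],0],[[0,-0.002,-0.006],[-0.2,-8,1.4],0],[[0,-0.002,-0.005],[0,0,0],0],[[0,0,0],[0,0,0],0],[[0,0,0],[0,0,0],0]]'
python3 - <<'E'
from kin import *
plan([*cell(2),180],down(.027),8,0,rows=False)
w=snap('wrist','w14.png');t=snap('top','t14.png')
spot(w,'vase_neck');spot(w,'crate_flaps')
E
```

```text
t: 24.8
ee_pos: [521.8, 201.3, 227.1]
orientation: [3.138, 0.059, 0.011]
ft_force: [0.2, -0.2, -1.9]
width: 19.3
from [521.8 201.3 227.1] dist 47.8 rotvec tool [ 0.003 -0.007  0.01 ] per row mm 6.0 deg 0.09 tool shift total [ 1.9 -8.1 47.1]
spot_point vase_neck 0.66 [517.7 200.  234.1] [307. 274.]
spot_point crate_flaps 0.91 [573.  139.4  99.8] [367. 263.]
spot_point crate_flaps 0.6 [ 5.789e+02  1.411e+02 -4.000e-01] [359. 224.]
```

View pics/w14.png

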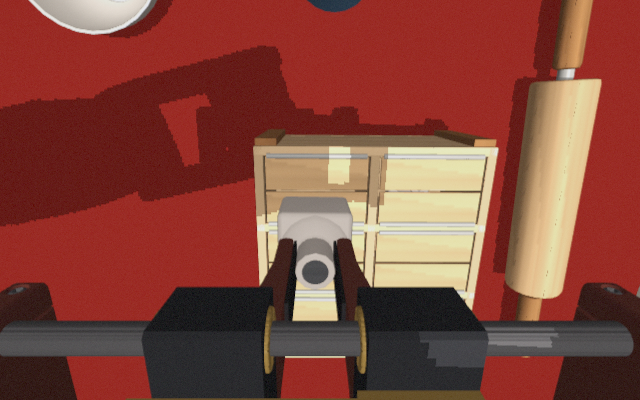

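Run:
```python
from kin import *
w=ctrl.get_image('wrist');im=cv2.cvtColor(w['pixels'],cv2.COLOR_RGB2BGR)
im=cv2.resize(im[120:280,230:510],None,fx=2.8,fy=2.8,interpolation=cv2.INTER_CUBIC)
c,s=np.cos(TH),np.sin(TH);Rm=np.array([[c,-s],[s,c]])
def dr(l,col):
    P=[[*(C+Rm@np.array(a)),102] for a in l];p=((proj(w,P)-[230,120]+.5)*2.8-.5).round().astype(int)
    cv2.polylines(im,[p.reshape(-1,1,2)],True,col,1)
dr([(-102,-106),(102,-106),(102,106),(-102,106)],(0,0,255))
for k in range(6):
    l=np.array([(-49,49)[k//3],((k%3)-1)*68.])
    dr([l+[-45,-30],l+[45,-30],l+[45,30],l+[-45,30]],(255,0,0)); dr([l+[-45,0],l+[45,0]],(0,160,0))
cv2.imwrite('pics/ov.png',im)
```

```text
(no output)
```

View pics/ov.png

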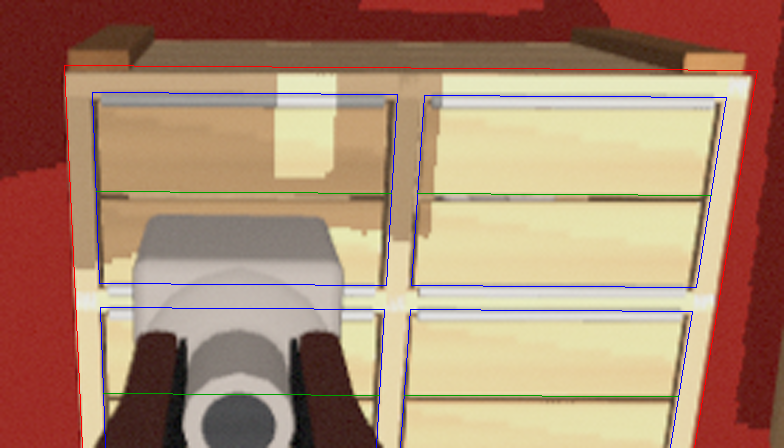

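```bash
python3 -m handwheel '[[[0,-0.002,0.003],[0.8,-3,3],0],[[0,-0.002,0.003],[0.6,-3,6],0],[[0,-0.002,0.003],[0.4,-1,8],0],[[0,0,0],[0,0,9],0],[[0,0,0],[0,0,9],0],[[0,0,0],[0,0,8],0],[[0,0,0],[0,0,4],0],[[0,0,0],[0,0,0],0],[[0,0,0],[0,0,0],0],[[0,0,0],[0,0,0],0]]'
python3 - <<'E'
from kin import *
plan([523.8,208.3,80],down(.027),8,0,rows=False)
E
```

```text
t: 25.88
ee_pos: [522.9, 207.3, 172.8]
orientation: [3.137, 0.039, -0.005]
ft_force: [-0.1, 0.0, -0.9]
width: 19.5
from [522.9 207.3 172.8] dist 92.8 rotvec tool [ 0.004  0.003 -0.002] per row mm 11.6 deg 0.04 tool shift total [ 1.2 -1.3 92.8]
```

```bash
python3 -m handwheel '[[[0.001,0.001,0],[0.4,-0.5,4],0],[[0.001,0.001,0],[0.4,-0.5,7],0],[[0.001,0.001,0],[0.4,0,8],0],[[0,0,0],[0,0,8],0],[[0,0,0],[0,0,8],0],[[0,0,0],[0,0,8],0],[[0,0,0],[0,0,8],0],[[0,0,0],[0,0,8],0],[[0,0,0],[0,0,5],0],[[0,0,0],[0,0,0],0]]'
python3 - <<'E'
from kin import *
plan([523.8,208.3,80],down(.027),8,0,rows=False)
snap('wrist','w16.png')
E
```

```text
t: 26.72
ee_pos: [525.7, 208.7, 103.3]
orientation: [-3.141, -0.039, -0.006]
ft_force: [0.4, 0.3, -0.1]
width: 19.6
from [525.7 208.7 103.3] dist 23.4 rotvec tool [-0.    -0.004 -0.002] per row mm 2.9 deg 0.03 tool shift total [-2.   0.4 23.3]
```

View pics/w16.png

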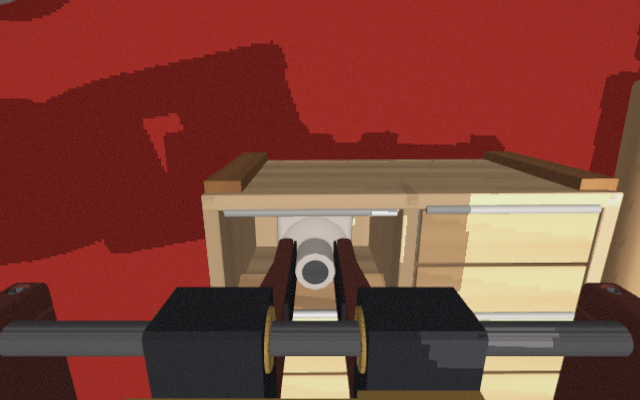

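```bash
python3 -m handwheel '[[[0,0,0],[-0.8,0,5],0],[[0,0,0],[-0.8,0,6],0],[[0,0,0],[0,0,6],0],[[0,0,0],[0,0,6],0],[[0,0,0],[0,0,4],0],[[0,0,0],[0,0,2],0],[[0,0,0],[0,0,0],0],[[0,0,0],[0,0,0],0],[[0,0,0],[0,0,0],0],[[0,0,0],[0,0,0],0]]'
```

```text
t: 27.6
ee_pos: [524.7, 209.0, 72.2]
orientation: [-3.141, -0.039, -0.007]
ft_force: [0.3, -0.1, -2.4]
width: 19.2
```

```bash
python3 -m handwheel '[[[0,0,0],[0,0,0.8],0],[[0,0,0],[0,0,0.8],0],[[0,0,0],[0,0,0.8],0],[[0,0,0],[0,0,0.8],0],[[0,0,0],[0,0,0],0],[[0,0,0],[0,0,0],0],[[0,0,0],[0,0,0],0],[[0,0,0],[0,0,0],0],[[0,0,0],[0,0,0],0],[[0,0,0],[0,0,0],0]]'
```

```text
t: 28.43
ee_pos: [525.1, 209.2, 69.5]
orientation: [-3.14, -0.039, -0.009]
ft_force: [-0.2, 0.5, -0.3]
width: 19.1
```

```bash
python3 -m handwheel '[[[0,0,0],[0,0,0.6],0],[[0,0,0],[0,0,0.6],0],[[0,0,0],[0,0,0],0],[[0,0,0],[0,0,0],0],[[0,0,0],[0,0,0],0],[[0,0,0],[0,0,0],0],[[0,0,0],[0,0,0],0],[[0,0,0],[0,0,0],0],[[0,0,0],[0,0,0],0],[[0,0,0],[0,0,0],0]]'
```

```text
t: 29.27
ee_pos: [525.2, 209.3, 68.4]
orientation: [-3.14, -0.039, -0.01]
ft_force: [-0.2, -0.4, -0.2]
width: 19.1
```

```bash
python3 -m handwheel '[[[0,0,0],[0,0,0.7],0],[[0,0,0],[0,0,0.7],0],[[0,0,0],[0,0,0],0],[[0,0,0],[0,0,0],0],[[0,0,0],[0,0,0],0],[[0,0,0],[0,0,0],0],[[0,0,0],[0,0,0],0],[[0,0,0],[0,0,0],0],[[0,0,0],[0,0,0],0],[[0,0,0],[0,0,0],0]]'
python3 -c "
from kin import *
a=[]
for i in range(5):
    w=ctrl.get_image('wrist'); a.append(ctrl.get_obs()['ft_force'][2])
print(np.round(a,1))"
```

```text
t: 30.1
ee_pos: [525.2, 209.5, 68.4]
orientation: [-3.14, -0.039, -0.01]
ft_force: [-0.4, 0.2, 0.6]
width: 19.3
[1.4 0.3 1.8 0.7 0.2]
```

```bash
python3 -m handwheel '[[[0,0,0],[0,0,0],0.25],[[0,0,0],[0,0,0],0.28],[[0,0,0],[0,0,0],0.32],[[0,0,0],[0,0,0],0.36],[[0,0,0],[0,0,0],0.4],[[0,0,0],[0,0,0],0.45],[[0,0,0],[0,0,0],0.45],[[0,0,0],[0,0,0],0.45],[[0,0,0],[0,0,0],0.45],[[0,0,0],[0,0,0],0.45]]'
python3 - <<'E'
from kin import *
w=snap('wrist','w20.png')
E
```

```text
t: 31.18
ee_pos: [525.8, 209.6, 68.4]
orientation: [-3.14, -0.039, -0.012]
ft_force: [0.0, -0.0, -0.2]
width: 39.2
```

View pics/w20.png

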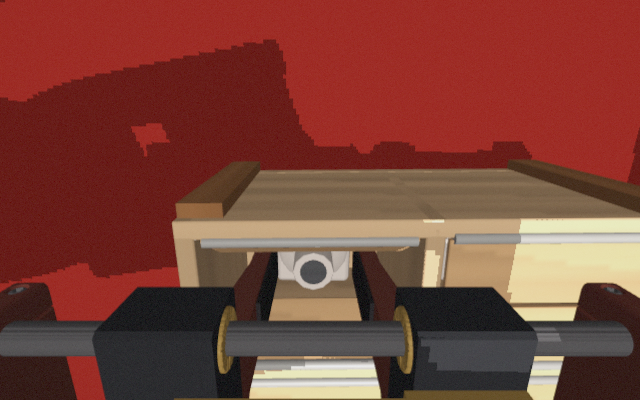

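The fingers are off the neck and the vase stands still, mouth at (313,272). I withdraw straight up.

```bash
python3 -m handwheel '[[[0,0,0],[0,0,-3],0.45],[[0,0,0],[0,0,-5],0.45],[[0,0,0],[0,0,-6],0.45],[[0,0,0],[0,0,-6],0.45],[[0,0,0],[0,0,-8],0.45],[[0,0,0],[0,0,-8],0.45],[[0,0,0],[0,0,-10],0.45],[[0,0,0],[0,0,-12],0.45],[[0,0,0],[0,0,-15],0.45],[[0,0,0],[0,0,-20],0.45]]'
python3 - <<'E'
from kin import *
snap('wrist','w21.png')
E
python3 -m handwheel '[[[0,0,0],[0,0,-25],0.45],[[0,0,0],[0,0,-25],0.45],[[0,0,0],[0,0,-20],0.45],[[0,0,0],[0,0,-20],0.45],[[0,0,0],[-20,0,0],0.45],[[0,0,0],[-25,0,0],0.45],[[0,0,0],[-25,0,0],0.45],[[0,0,0],[-25,0,0],0.45],[[0,0,0],[-20,0,0],0.45],[[0,0,0],[-10,0,0],0.45]]'
python3 - <<'E'
from kin import *
snap('wrist','w22.png')
t=snap('top','t22.png');snap('side','s22.png')
for q in ['vase','mould','rolling_pin','mug','bowl']: spot(t,q)
E
```

```text
t: 32.07
ee_pos: [522.5, 215.7, 161.5]
orientation: [-3.13, -0.034, -0.004]
ft_force: [-0.2, 0.2, 0.5]
width: 39.6
t: 32.95
ee_pos: [397.9, 209.7, 267.8]
orientation: [-3.124, -0.021, -0.034]
ft_force: [0.3, -0.1, 0.1]
width: 39.6
spot_point vase 0.93 [ 335.8 -470.2   18.3] [482. 275.]
spot_point vase 0.86 [ 316.8 -385.6   17.1] [452. 281.]
spot_point vase 0.85 [ 344.  -225.8   23.2] [395. 269.]
spot_point mould 0.77 [ 768.1 -181.8   -2.4] [380. 126.]
spot_point mould 0.45 [619.8 209.8 100.7] [242. 164.]
spot_point rolling_pin 0.85 [780.  199.5  -3. ] [255. 120.]
spot_point mug 0.84 [ 5.318e+02  4.113e+02 -5.000e-01] [180. 199.]
spot_point bowl 0.97 [321.8 395.4  -2.8] [181. 270.]
```

View pics/w21.png

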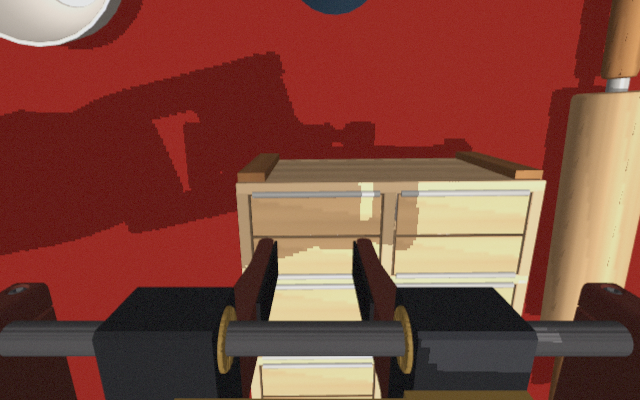

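View pics/w22.png

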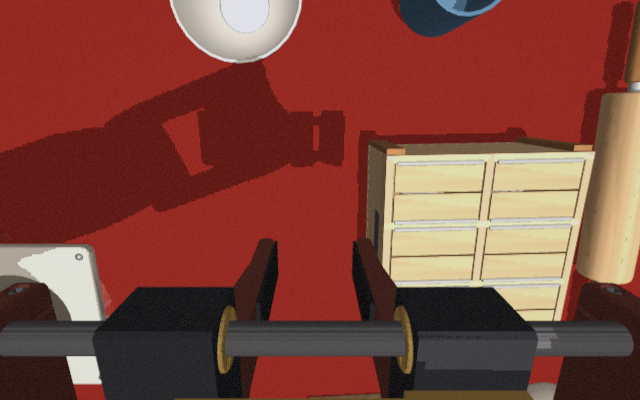

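View pics/s22.png

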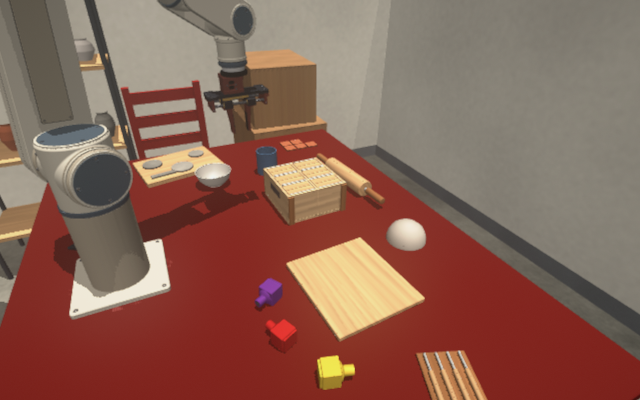

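View pics/t22.png

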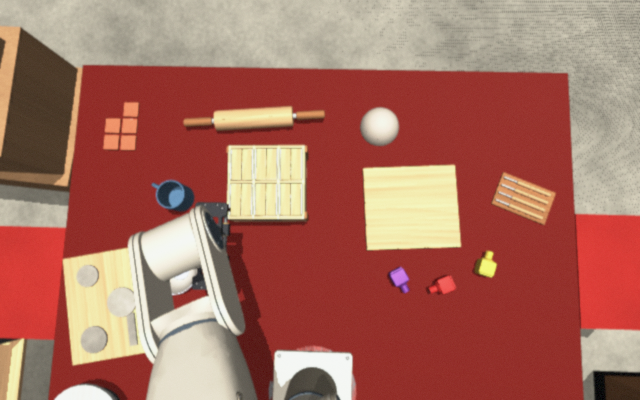

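```bash
python3 -m handwheel '[[[0,0,0],[0,0,0],0.45],[[0,0,0],[0,0,0],0.45],[[0,0,0],[0,0,0],0.45],[[0,0,0],[0,0,0],0.45],[[0,0,0],[0,0,0],0.45],[[0,0,0],[0,0,0],0.45],[[0,0,0],[0,0,0],0.45],[[0,0,0],[0,0,0],0.45],[[0,0,0],[0,0,0],0.45],[[0,0,0],[0,0,0],0.45]]'
python3 -c "
from workcell import ctrl
print(ctrl.close_job())"
```

```text
t: 34.18
ee_pos: [402.6, 210.3, 266.5]
orientation: [-3.124, -0.018, -0.033]
ft_force: [0.1, 0.3, 0.5]
width: 39.4
the job is handed in; nothing more can be done
None
```

The vase was set down upright on the floor of cell 2 (near row, left), and I handed the job in at 34 s; no verdict was reported.

- **Probe:** With the vase still lying on the board, the closed fingers went about 55 mm below the rim of cell 2 without meeting a neck. It was the first cell I tried, so I probed no others.
- **Standing it up:** I picked the white vase up by the neck, turned it about 85° and set it on its foot on the board. I let go fully and backed off.
- **Storing it:** I took it again by the neck from above and lowered it through the flaps. At TCP height 68.4 mm it stopped (predicted 68.5) and the reading turned from pulling down to pushing up, so I opened the fingers and withdrew straight up.

**Last checks:** With the fingers open, the wrist picture showed the vase upright in the cell. Afterwards the flaps were shut, the board was empty, and the mould, rolling pin, mug and bowl were in the same places as in the first picture.

**Weak points:**
- The wrist picture put the crate about 1.3 mm further right than the top camera did, which is well inside the cell tolerance.
- During the withdrawal the hand drifted about 6 mm to the left (parallel to the pads). I saw no sign that it touched the vase, but the shut flaps kept me from looking at it again.

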